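# Seat the finial that stands behind the mallet and the baluster

### The job

The square-shouldered finial stands hemmed in at the back of the dark wooden stand, behind the carver's mallet and the turned baluster: first move both of these out of the way and stand them on the grey felt mat. With both waiting there, fetch the finial and set it in the square mortise of the crest block, turning it until its tenon drops fully home and its shoulder sits flush on the block, and let go. Then stand the mallet back in the middle of the round cork pad and the baluster back in the middle of the square one, upright; knock neither of them, the finial nor the little plaster urn over.

Things in the scene. Friction and masses are not known exactly. Their poses are not given: they have to be found in the camera images.
- mallet_mid (a point): Carver's mallet of brown wood, loose, standing handle up on its head. 170 mm tall; round head 80 mm across at the foot, 77 mm high; round handle above it, 28 mm across from 125 to 155 mm above the foot. 0.4 kg. Point: on its axis, half-way up (85 mm above the foot); z up. Best gripped by the handle, 55 mm above this point.
- baluster_mid (a point): Turned baluster of pale wood, loose, upright. 160 mm tall: square foot block 76 x 76 x 50 mm high, a round vase shape, then a round neck 28 mm across from 100 to 152 mm above the foot. 0.35 kg. Point: on its axis, half-way up (80 mm above the foot); z up, x, y square to the foot. Best gripped by the neck, 50 mm above this point.
- finial_mid (a point): Brown wooden finial, loose, upright on a square tenon 32 x 32 x 14 mm; above it a square body 46 x 46 x 40 mm high (its underside is the shoulder), then a round button 40 mm across, 22 mm high. Four turns alike. 0.12 kg. Point: on its axis, 38 mm above the tenon's end; z up, x, y square to its sides. Grip the two sides facing along the stand's length, 8 mm above this point, when there is room.
- round_pad: Round cork pad, 92 mm across, 3 mm thick, fixed on the stand (a dark base board 270 x 150 mm with a back board up to 80 mm high on its far edge, 9 mm behind the finial): the mallet's own place. Origin at the centre of its underside, 12 mm above the bench top; z up. The line between the two pads runs along the stand's length.
- square_pad: Square cork pad, 88 x 88 mm, 3 mm thick, fixed on the stand beside the round one: the baluster's own place. Origin at the centre of its underside, which is 12 mm above the bench top; x and y along its sides, z up.
- mat: Grey felt mat, 220 mm (its x) by 120 mm (its y), 3 mm thick, fixed on the bench to one side: the waiting place for the mallet and the baluster, one towards each end of its length. Origin at the centre of its underside on the bench top.
- mortise (a point): Centre of the mouth of the square mortise in the crest block: a fixed pale wooden block 150 (x) x 120 (y) x 36 mm high, carved scrolls at its corners, on the other side of the bench from the mat. Point level with its top face. Mortise 36 x 36 mm, 18 mm deep, 2 mm chamfer, sides along x and y; z up. With the finial home, its mid point is 24 mm above this point.
- urn_mid (a point): Small white plaster urn, loose, 68 mm tall, 54 mm across, standing on the bench in front of the stand; a bystander. This point is on its axis, half-way up.
Mind the look-alikes: they are no part of the job. What is meant by the part that bears finial_mid is not purple, red or yellow, and is the smaller of those in its own colour.

How it is judged:
On the way, in this order (a step that is already met when the one before it is completed fails the run):
1. the mallet and the baluster both stand released on the felt mat, the finial still upright on the stand (x of mallet_mid in the frame of mat between -0.11 and 0.11 m and y of mallet_mid in the frame of mat between -0.06 and 0.06 m and height (world z) of mallet_mid below 0.099 m and angle between each of mallet_mid, baluster_mid's own z axis and vertical below 0.12 rad and contact force between the fingers and mallet below 0.2 N and linear speed of each of mallet, baluster below 0.02 m/s and x of baluster_mid in the frame of mat between -0.11 and 0.11 m and y of baluster_mid in the frame of mat between -0.06 and 0.06 m and height (world z) of baluster_mid below 0.094 m and contact force between the fingers and baluster below 0.2 N and distance of finial_mid from where it was at the start of the episode below 0.05 m), for 0.2 s.
2. the finial is home in the mortise and released while both still wait on the mat (horizontal distance between finial_mid and mortise below 0.006 m and z of finial_mid in the frame of mortise between 0.018 and 0.028 m and angle between finial_mid's own z axis and vertical below 0.08 rad and (angle between the x axis of finial_mid and the x axis of mortise, either way round below 0.2 rad or angle between the x axis of finial_mid and the y axis of mortise, either way round below 0.2 rad) and contact force between the fingers and finial below 0.2 N and linear speed of finial below 0.02 m/s and x of mallet_mid in the frame of mat between -0.11 and 0.11 m and y of mallet_mid in the frame of mat between -0.06 and 0.06 m and height (world z) of mallet_mid below 0.099 m and angle between each of mallet_mid, baluster_mid's own z axis and vertical below 0.12 rad and x of baluster_mid in the frame of mat between -0.11 and 0.11 m and y of baluster_mid in the frame of mat between -0.06 and 0.06 m and height (world z) of baluster_mid below 0.094 m), for 0.2 s.
At the end, for the whole second after the job is handed in: Finial released at rest in the mortise: within 6 mm of centre, shoulder within 4 mm of the block, tilt under 0.08 rad, square within 0.2 rad. Mallet on the round pad and baluster on the square pad, within 15 mm of centre, tilt under 0.1 rad, released, at rest (horizontal distance between finial_mid and mortise below 0.006 m and z of finial_mid in the frame of mortise between 0.018 and 0.028 m and angle between finial_mid's own z axis and vertical below 0.08 rad and (angle between the x axis of finial_mid and the x axis of mortise, either way round below 0.2 rad or angle between the x axis of finial_mid and the y axis of mortise, either way round below 0.2 rad) and contact force between the fingers and finial below 0.2 N and linear speed of each of finial, mallet, baluster below 0.02 m/s and horizontal distance between mallet_mid and round_pad below 0.015 m and z of mallet_mid in the frame of round_pad between 0.082 and 0.097 m and angle between each of mallet_mid, baluster_mid's own z axis and vertical below 0.1 rad and contact force between the fingers and mallet below 0.2 N and horizontal distance between baluster_mid and square_pad below 0.015 m and z of baluster_mid in the frame of square_pad between 0.077 and 0.092 m and contact force between the fingers and baluster below 0.2 N); the robot touches nothing.
It fails at once if the mallet is knocked over (angle between mallet_mid's own z axis and vertical above 0.6 rad).
It fails at once if the baluster is knocked over (angle between baluster_mid's own z axis and vertical above 0.6 rad).
It fails at once if the finial is knocked over (angle between finial_mid's own z axis and vertical above 0.6 rad).
It fails at once if the urn is knocked over (angle between urn_mid's own z axis and vertical above 0.6 rad).
It also fails if it takes over 118 s, if anything falls off the work surface, if the arm or the gripper's body presses on something with over 40 N, if the wrist force passes 120 N, or if a joint passes its speed limit or range.

### The arm

A 6-joint arm with a two-finger parallel gripper is mounted at the origin on the work surface. World frame = base frame: x ahead of the robot, y to its left, z up, the work surface at z = 0. Lengths are in m, angles in rad, forces in N, time in s.
With the tool pointing down it reaches from about 0.35 to 0.775 m from the base axis. Payload 5.5 kg.
Tool frame: the origin (TCP) lies on the centre line of the jaws, within the pads' length; the fingertips stand 17 mm ahead of it and the grasp point (between the pads) lies 2 mm behind it; z points along the fingers, y is the direction in which the jaws open and shut (so a half turn about z gives the same grasp; the last joint's range is limited). The gripper opens to 85 mm and grips with 20 to 120 N. Pads are 22 mm wide; open, the fingers measure 114 mm over their backs; the gripper's body (76 mm by 85 mm) begins 54 mm behind the grasp point. The pads swing forward as they close: fully open they stand 13 mm farther back than shut.
Start: joints at [-1.285, 0.313, 0.046, 1.304, 0, 1.431], TCP at [0.238, -0.524, 0.248] pointing down, gripper open.
Joint ranges: [-2.76, 2.76], [-0.86, 1.69], [-1.03, 1.26], [-2.2, 2.34], [-1.47, 1.5], [-3.14, 3.14]. Speed limits (rad/s): [2.57, 2.57, 3.14, 3.14, 3.14, 3.14].

### API

Orientations are given as [roll, pitch, yaw] about the fixed x, y, z axes, in that order (R = Rz(yaw) Ry(pitch) Rx(roll)).
In Python, from rig import get_state, read_camera, camera_params, close_job gives the robot as it stands. The module is installed in compiled form; this text tells all that it offers.
- The arm moves only by the shell command python3 -m inch 'ROWS' [FORCE]. ROWS is JSON, a list of rows, each an object of numbers: "tx", "ty", "tz": the shift along the tool's x, y, z in cm; "ax", "ay", "az": the turn, a rotation vector about the tool's x, y, z in degrees; "claw": the gripper's target within -1 to 1 (fully open at 1, half-way at 0, shut at -1). In form: [{"tx": .., "ty": .., "tz": .., "ax": .., "ay": .., "az": .., "claw": ..}, ...]. A call has 1 to 20 rows; each row is the pose to reach, as a shift and turn from the pose commanded when the call began, along the tool's axes at that moment; what a row does not reach only later rows make up. A row lasts 1/10 s, in which the tool goes at most 50 mm and 8.59 degrees, less where a joint would pass 70% of its speed; a pose out of reach is approached as far as the arm can. A call with a gripper value outside its range is refused whole. The fingers move at their own pace and stop on an object; FORCE is the grip in N (left out, the last holds). Time passes only in rows, so rows that repeat a pose let the fingers close. It gives the time, the measured TCP pose, the force and the opening at its end, in the units of the state.
- get_state(): the state, without advancing time (a new reading comes with each control period).
- read_camera(name): name is "scene" or "top"; returns the picture (400x640x3 uint8, red, green, blue); there is no depth.
- camera_params(name): a dict with "fx", "fy", "cx", "cy" (pixels), "position" and "rotation" of the camera in the world. Camera axes: x right, y down, z forward; pixel columns grow to the right and rows downward; lengths in m; the calibration is good to about 2 mm. A picture is of the moment at which its call begins. camera_params takes no time and is no camera call.
- close_job(): hands the job in, once; it reports no verdict.
The state is a dict: "time": time; "joint_pos": joint angles; "dq": joint speeds; "joint_efforts": joint torques, N m; "ee_pos": TCP position; "orientation": TCP orientation; "ft_force": force on the tool from outside, world axes, zero at the start; "moment": the same for the moment, N m; "opening": opening from 0.0 (shut) to 1.0 (fully open).
Only numpy, scipy, OpenCV 4.12 (cv2) and the standard library are available. Lean on these libraries where they do the work, as an engineer would, in place of code of your own. Each camera call takes 0.05 s, during which the arm holds its last target.

## Working session

There is one attempt and no reset: what is moved stays moved. The work goes in short steps, Python scripts to look and compute and a shell command to move; the robot and the scene stay as the last step left them, time stands still between calls to the robot, and variables do not carry over. Pictures are saved under pics/ and viewed, and the job is handed in when it is done.

```bash
mkdir -p pics; python3 - <<'E'
from rig import *
import cv2
for n in("scene","top"):
    im=read_camera(n); cv2.imwrite(f"pics/{n}0.png",im[:,:,::-1]); print(n,camera_params(n))
print(get_state())
E
```

```text
scene {'fx': 400.8910943915804, 'fy': 400.8910943915804, 'cx': 313.5142578399057, 'cy': 204.00284810501648, 'position': array([0.96368173, 0.46143642, 0.70655569]), 'rotation': array([-2.34687169,  0.01956331,  2.34474717])}
top {'fx': 375.8502606897364, 'fy': 375.8502606897364, 'cx': 319.3029135095644, 'cy': 200.0307359255084, 'position': array([ 0.32645187, -0.00923948,  0.8387638 ]), 'rotation': array([-2.9147154 , -0.00476914, -1.52072516])}
{'time': 0.1, 'joint_pos': array([-1.28462296e+00,  3.13970006e-01,  4.51096681e-02,  1.30362068e+00,
        3.21703326e-05,  1.43120747e+00]), 'dq': array([ 0.00086254, -0.00154591,  0.00159083, -0.00085651,  0.0014817 ,
        0.00048883]), 'joint_efforts': array([ 3.73596529e-03, -4.81727028e+01,  2.99243349e+01,  1.28019409e-02,
       -6.99405155e-05, -6.03888139e-06]), 'ee_pos': array([ 0.23736763, -0.52325108,  0.24747958]), 'orientation': array([-3.13992882e+00, -2.66258541e-04,  4.25761977e-01]), 'ft_force': array([-0.20305358,  0.09972781,  0.39108159]), 'moment': array([ 0.03750526, -0.05122409,  0.0213529 ]), 'opening': 1.0017115704304795}
```

View pics/scene0.png

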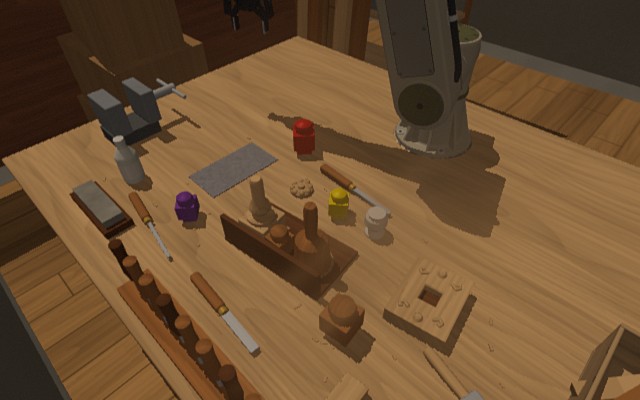

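View pics/top0.png

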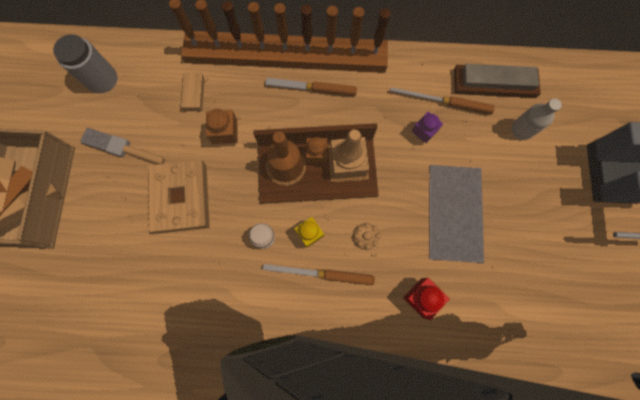

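```bash
cat > h.py <<'E'
import numpy as np, cv2
from rig import *
from scipy.spatial.transform import Rotation as R
def cam(n):
    p=camera_params(n); return p, R.from_euler('xyz',p['rotation']).as_matrix(), np.array(p['position'])
def onz(n,u,v,z):
    p,M,c=cam(n); d=M@np.array([(u-p['cx'])/p['fx'],(v-p['cy'])/p['fy'],1]); return (c+d*(z-c[2])/d[2])
def proj(n,X):
    p,M,c=cam(n); q=M.T@(np.array(X)-c); return np.array([p['fx']*q[0]/q[2]+p['cx'],p['fy']*q[1]/q[2]+p['cy']])
def ray(n,u,v):
    p,M,c=cam(n); d=M@np.array([(u-p['cx'])/p['fx'],(v-p['cy'])/p['fy'],1]); return c,d/np.linalg.norm(d)
def tri(uv1,uv2):
    c1,d1=ray('scene',*uv1);c2,d2=ray('top',*uv2)
    s=np.linalg.lstsq(np.c_[d1,-d2],c2-c1,rcond=None)[0]; a=c1+s[0]*d1;b=c2+s[1]*d2
    return (a+b)/2,np.linalg.norm(a-b)
def crop(im,x0,y0,x1,y1,f,name):
    c=cv2.resize(im[y0:y1,x0:x1],None,fx=f,fy=f,interpolation=cv2.INTER_CUBIC)[:,:,::-1].copy()
    c=cv2.convertScaleAbs(c,alpha=1.6,beta=10)
    for k in range(x0-x0%20+20,x1,20): cv2.putText(c,str(k),((k-x0)*f,10),0,.35,(0,255,0));cv2.line(c,((k-x0)*f,12),((k-x0)*f,18),(0,255,0))
    for k in range(y0-y0%20+20,y1,20): cv2.putText(c,str(k),(0,(k-y0)*f),0,.35,(0,255,0));cv2.line(c,(24,(k-y0)*f),(30,(k-y0)*f),(0,255,0))
    cv2.imwrite(name,c)
E
python3 - <<'E'
from h import *
s=cv2.imread('pics/scene0.png')[:,:,::-1];t=cv2.imread('pics/top0.png')[:,:,::-1]
crop(t,240,115,400,235,5,'pics/t1.png');crop(t,140,100,250,240,4,'pics/t2.png')
crop(s,180,150,380,300,4,'pics/s1.png');crop(s,310,240,490,360,4,'pics/s2.png')
for px in [(429,167),(480,168),(484,262),(430,259)]: print(onz('top',*px,.003).round(3))
for px in [(190,176),(267,145),(277,160),(203,194)]: print(onz('scene',*px,.003).round(3))
E
```

```text
[ 0.611 -0.255  0.003]
[ 0.615 -0.374  0.003]
[ 0.398 -0.373  0.003]
[ 0.399 -0.254  0.003]
[ 0.613 -0.371  0.003]
[ 0.377 -0.324  0.003]
[ 0.404 -0.249  0.003]
[ 0.63  -0.284  0.003]
```

View pics/t1.png

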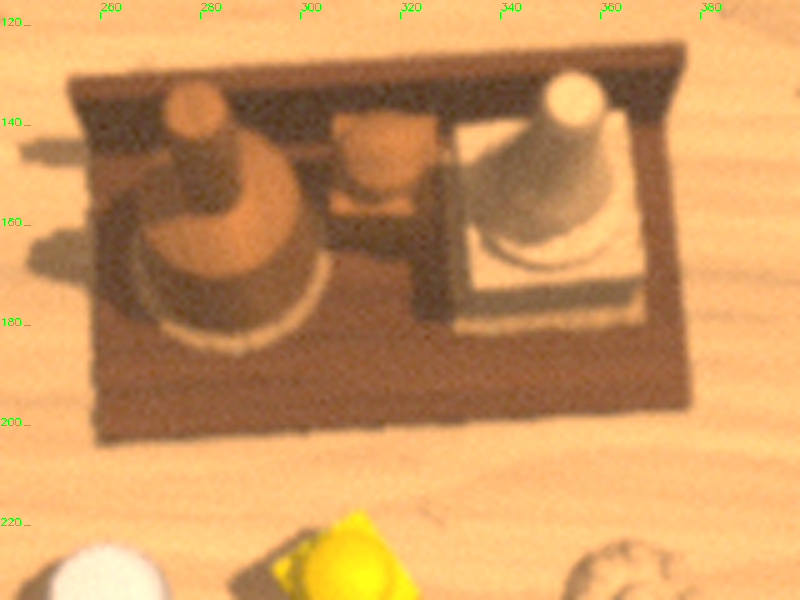

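View pics/t2.png

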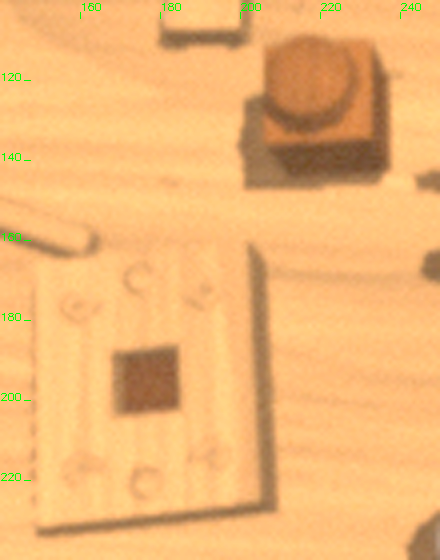

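View pics/s1.png

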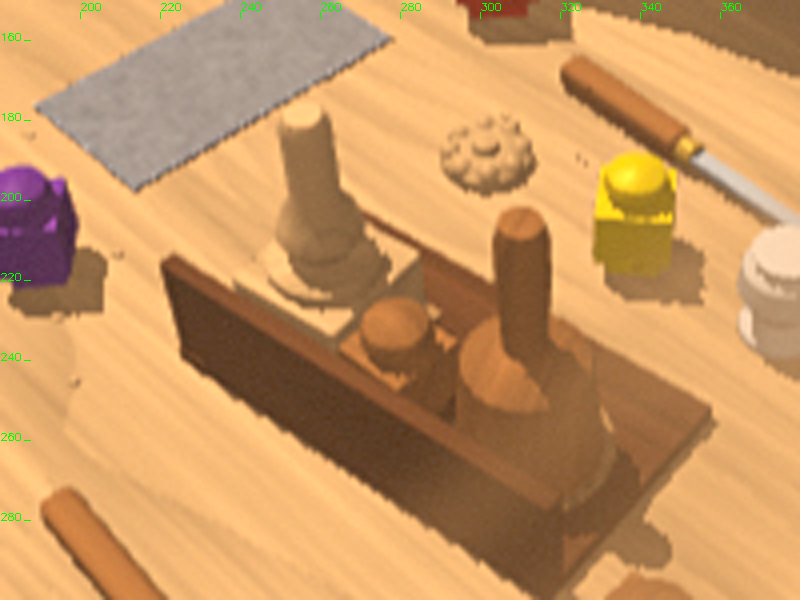

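View pics/s2.png

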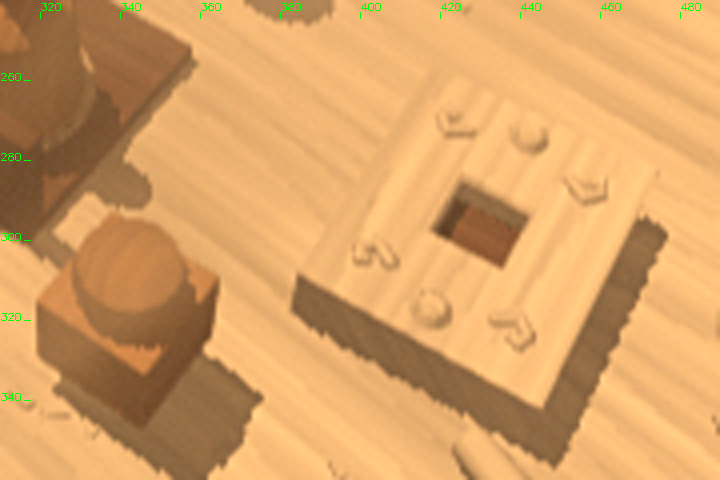

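```bash
python3 - <<'E'
from h import *
T=lambda x,y:(240+x/5,115+y/5); T2=lambda x,y:(140+x/4,100+y/4)
S=lambda x,y:(180+x/4,150+y/4); S2=lambda x,y:(310+x/4,240+y/4)
print('mallet',onz('top',*T(196,108),.185).round(4),onz('scene',*S(523,220),.185).round(4),tri(S(523,220),T(196,108)))
print('bal',onz('top',*T(575,98),.175).round(4),onz('scene',*S(307,115),.175).round(4),tri(S(307,115),T(575,98)))
print('fin',onz('scene',*S(395,322),.088).round(4))
m=[onz('top',*T2(*q),.036)[:2] for q in[(113,352),(178,347),(180,409),(117,413)]];print('mort',np.round(m,4),np.mean(m,0))
m=[onz('scene',*S2(*q),.036)[:2] for q in[(463,177),(530,215),(502,268),(433,228)]];print('mort s',np.round(m,4),np.mean(m,0))
b=[onz('top',*T2(*q),.036)[:2] for q in[(36,535),(275,508),(250,240)]];print('block',np.round(b,4))
b=[onz('scene',*S2(*q),.036)[:2] for q in[(297,272),(545,408),(655,175),(430,75)]];print('block s',np.round(b,4), np.mean(b,0))
b=[onz('top',*T(*q),.062)[:2] for q in[(458,125),(627,110),(640,275),(470,290)]];print('bal foot top',np.round(b,4),np.mean(b,0))
b=[onz('top',*T(*q),.012)[:2] for q in[(95,443),(690,407)]];print('stand front',np.round(b,4))
b=[onz('top',*T(*q),.08)[:2] for q in[(68,78),(685,43)]];print('back board',np.round(b,4))
b=[onz('scene',*S(*q),.08)[:2] for q in[(165,257),(562,500)]];print('back board s',np.round(b,4))
b=[onz('scene',*S(*q),.0)[:2] for q in[(548,598),(183,355)]];print('stand back s',np.round(b,4))
b=[onz('scene',*S(*q),.012)[:2] for q in[(712,410)]];print('stand front s',np.round(b,4))
print('urn',onz('top',260,234,.068))
for q in[(335,113),(437,118),(413,210),(330,195)]: print(onz('top',*T(*q),.066).round(4))
E
```

```text
mallet [0.5942 0.0756 0.185 ] [0.5961 0.0808 0.185 ] (array([0.59459221, 0.07713221, 0.18179379]), np.float64(0.0029043288942465335))
bal [ 0.6098 -0.0657  0.175 ] [ 0.6102 -0.0599  0.175 ] (array([ 0.6093525 , -0.06440201,  0.17257205]), np.float64(0.0040577861869618825))
fin [0.6266 0.0145 0.088 ]
mort [[0.5219 0.3301]
 [0.5266 0.2947]
 [0.4917 0.2891]
 [0.4878 0.3231]] [0.50698878 0.30923201]
mort s [[0.4942 0.2936]
 [0.4905 0.3289]
 [0.5248 0.3349]
 [0.5288 0.2993]] [0.50957152 0.31419273]
block [[0.419  0.357 ]
 [0.44   0.231 ]
 [0.5904 0.2626]]
block s [[0.5928 0.2668]
 [0.572  0.3863]
 [0.4285 0.3609]
 [0.4523 0.2462]] [0.51137636 0.31504797]
bal foot top [[ 0.6427 -0.0242]
 [ 0.6536 -0.0985]
 [ 0.5777 -0.1058]
 [ 0.5671 -0.0326]] [ 0.61025911 -0.06527702]
stand front [[ 0.5021  0.1315]
 [ 0.5325 -0.1359]]
back board [[ 0.6482  0.1455]
 [ 0.6784 -0.1209]]
back board s [[ 0.6768 -0.1185]
 [ 0.6436  0.1499]]
stand back s [[ 0.651   0.1464]
 [ 0.6807 -0.1199]]
stand front s [[0.5089 0.1345]]
urn [0.42636728 0.11441202 0.068     ]
[0.6438 0.03   0.066 ]
[ 0.6438 -0.0148  0.066 ]
[ 0.6008 -0.0063  0.066 ]
[0.6058 0.03   0.066 ]
```

```bash
cat >> h.py <<'E'
def rel(x,y,z,yawdeg):
    s=get_state(); M=R.from_euler('xyz',s['orientation']).as_matrix()
    d=M.T@(np.array([x,y,z])-s['ee_pos'])*100
    G=R.from_euler('xyz',[180,0,yawdeg],degrees=True).as_matrix()
    rv=np.degrees(R.from_matrix(M.T@G).as_rotvec())
    print('shift cm',d.round(2),'rot deg',rv.round(2),'t',round(s['time'],2))
E
python3 - <<'E'
from h import *
rel(.610,-.063,.30,186.5)
E
```

```text
shift cm [ 52.95 -26.53  -5.19] rot deg [ 0.0000e+00 -1.4000e-01 -1.6211e+02] t 0.1
```

```bash
python3 -m inch '[{"tx":2,"ty":-1,"tz":-1,"az":-5,"claw":1},{"tx":5,"ty":-2.5,"tz":-3,"az":-13,"claw":1},{"tx":8,"ty":-4,"tz":-5,"az":-21,"claw":1},{"tx":11,"ty":-5.5,"tz":-5.2,"az":-29,"claw":1},{"tx":14,"ty":-7,"tz":-5.2,"az":-37,"claw":1},{"tx":17,"ty":-8.5,"tz":-5.2,"az":-45,"claw":1},{"tx":20,"ty":-10,"tz":-5.2,"az":-53,"claw":1},{"tx":23,"ty":-11.5,"tz":-5.2,"az":-61,"claw":1},{"tx":26,"ty":-13,"tz":-5.2,"az":-69,"claw":1},{"tx":29,"ty":-14.5,"tz":-5.2,"az":-77,"claw":1},{"tx":32,"ty":-16,"tz":-5.2,"az":-85,"claw":1},{"tx":35,"ty":-17.5,"tz":-5.2,"az":-93,"claw":1},{"tx":38,"ty":-19,"tz":-5.2,"az":-101,"claw":1},{"tx":41,"ty":-20.5,"tz":-5.2,"az":-109,"claw":1},{"tx":43,"ty":-21.5,"tz":-5.2,"az":-117,"claw":1},{"tx":45,"ty":-22.5,"tz":-5.2,"az":-125,"claw":1},{"tx":47,"ty":-23.5,"tz":-5.2,"az":-133,"claw":1},{"tx":49,"ty":-24.5,"tz":-5.2,"az":-141,"claw":1},{"tx":51,"ty":-25.5,"tz":-5.2,"az":-149,"claw":1},{"tx":52.5,"ty":-26.3,"tz":-5.2,"az":-156,"claw":1}]' 40; python3 - <<'E'
from h import *
rel(.610,-.063,.23,186.5)
t=read_camera('top');s=read_camera('scene');cv2.imwrite('pics/t3.png',t[:,:,::-1]);cv2.imwrite('pics/sc3.png',s[:,:,::-1])
E
```

```text
shift cm [ 52.95 -26.52   1.81] rot deg [ 0.0000e+00 -1.4000e-01 -1.6211e+02] t 0.1invalid input
```

View pics/t3.png

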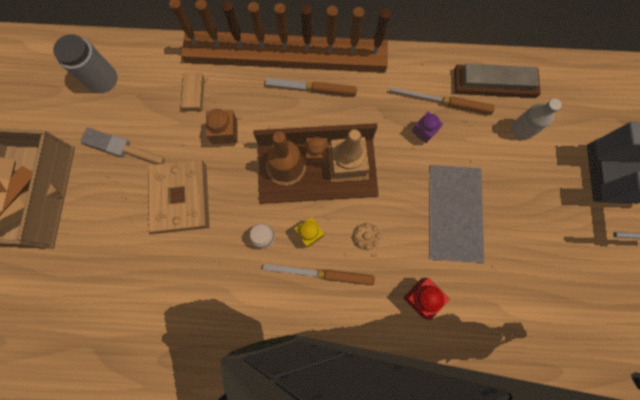

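View pics/sc3.png

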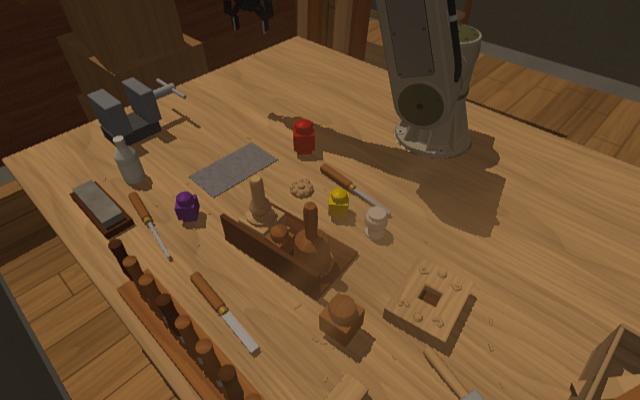

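The call was refused; I'll supply every key.

```bash
python3 -m inch '[{"tx":3,"ty":-1.5,"tz":-2,"ax":0,"ay":0,"az":-8,"claw":1},{"tx":7,"ty":-3.5,"tz":-5,"ax":0,"ay":0,"az":-16,"claw":1},{"tx":10,"ty":-5,"tz":-5.2,"ax":0,"ay":0,"az":-24,"claw":1},{"tx":13,"ty":-6.5,"tz":-5.2,"ax":0,"ay":0,"az":-32,"claw":1},{"tx":16,"ty":-8,"tz":-5.2,"ax":0,"ay":0,"az":-40,"claw":1},{"tx":19,"ty":-9.5,"tz":-5.2,"ax":0,"ay":0,"az":-48,"claw":1},{"tx":22,"ty":-11,"tz":-5.2,"ax":0,"ay":0,"az":-56,"claw":1},{"tx":25,"ty":-12.5,"tz":-5.2,"ax":0,"ay":0,"az":-64,"claw":1},{"tx":28,"ty":-14,"tz":-5.2,"ax":0,"ay":0,"az":-72,"claw":1},{"tx":31,"ty":-15.5,"tz":-5.2,"ax":0,"ay":0,"az":-80,"claw":1},{"tx":34,"ty":-17,"tz":-5.2,"ax":0,"ay":0,"az":-88,"claw":1},{"tx":37,"ty":-18.5,"tz":-5.2,"ax":0,"ay":0,"az":-96,"claw":1}]' 40
```

```text
time: 1.4
ee_pos: [0.4987, -0.2011, 0.3002]
orientation: [-3.141, -0.0, 2.107]
ft_force: [0.7, -0.2, 1.3]
opening: 0.996
```

```bash
python3 - <<'E'
from h import *
rel(.610,-.063,.25,186.5)
E
```

```text
shift cm [ 6.19 16.63  5.01] rot deg [-1.000e-02 -1.000e-02 -6.577e+01] t 1.4
```

```bash
python3 -m inch '[{"tx":1,"ty":3,"tz":0,"ax":0,"ay":0,"az":-8,"claw":1},{"tx":2,"ty":6,"tz":0,"ax":0,"ay":0,"az":-16,"claw":1},{"tx":3,"ty":9,"tz":0,"ax":0,"ay":0,"az":-24,"claw":1},{"tx":4.5,"ty":12,"tz":0,"ax":0,"ay":0,"az":-32,"claw":1},{"tx":5.5,"ty":15,"tz":1,"ax":0,"ay":0,"az":-40,"claw":1},{"tx":6.2,"ty":16.6,"tz":3,"ax":0,"ay":0,"az":-48,"claw":1},{"tx":6.2,"ty":16.6,"tz":5,"ax":0,"ay":0,"az":-56,"claw":1},{"tx":6.2,"ty":16.6,"tz":5,"ax":0,"ay":0,"az":-62,"claw":1},{"tx":6.2,"ty":16.6,"tz":5,"ax":0,"ay":0,"az":-65.8,"claw":1},{"tx":6.2,"ty":16.6,"tz":5,"ax":0,"ay":0,"az":-65.8,"claw":1}]' 40; python3 - <<'E'
from h import *
rel(.610,-.063,.143,186.5)
print(get_state()['joint_pos'])
t=read_camera('top');s=read_camera('scene')
crop(t,240,80,400,200,5,'pics/t4.png');crop(s,150,50,350,200,4,'pics/s4.png')
X=get_state()['ee_pos'];print(proj('top',X),proj('scene',X))
E
```

```text
time: 2.4
ee_pos: [0.6097, -0.0647, 0.2497]
orientation: [3.141, -0.001, -3.033]
ft_force: [-0.6, 0.7, 0.2]
opening: 1.007
shift cm [-0.06  0.16 10.67] rot deg [ 0.02 -0.06 -0.28] t 2.4
[-2.36586621e-01  3.89583729e-01  1.59103155e-01  1.34134324e+00
 -7.25480477e-05 -3.45097003e-01]
[358.83548999 117.05290326] [250.51639991 147.60718071]
```

View pics/t4.png

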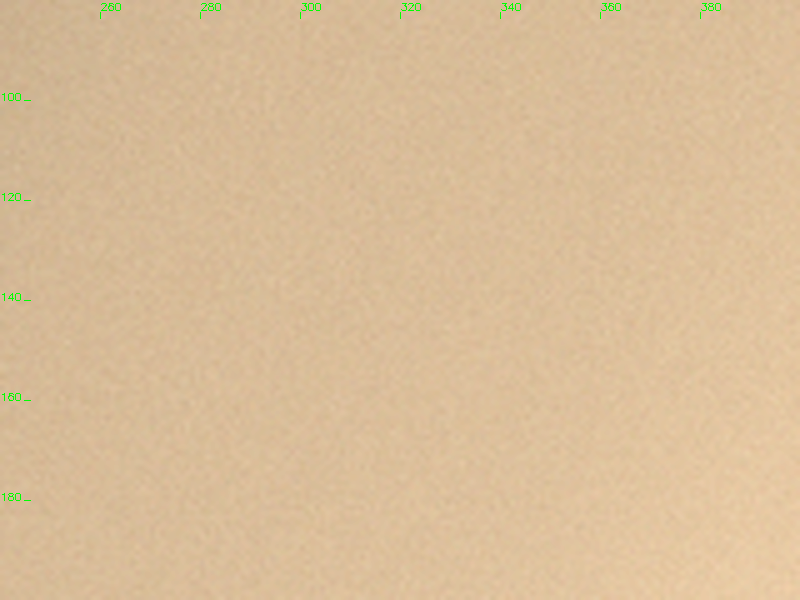

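View pics/s4.png

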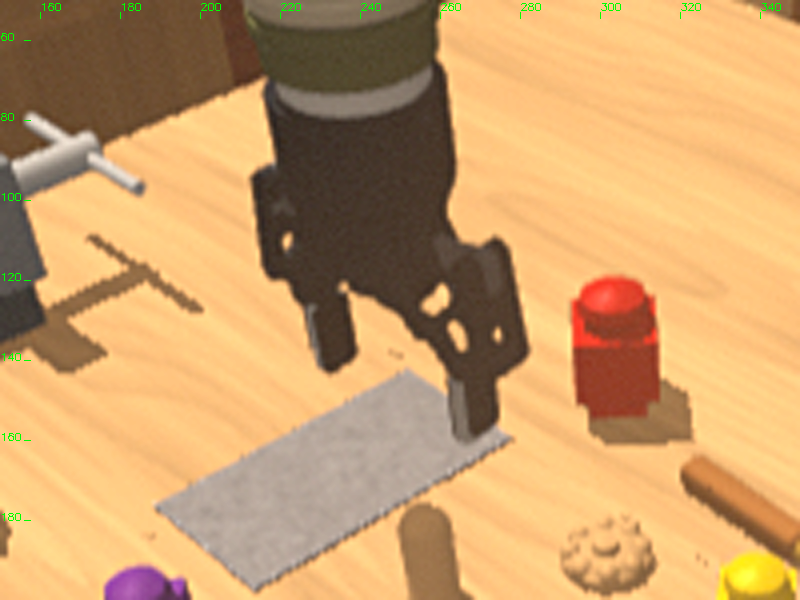

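```bash
python3 -m inch '[{"tx":0,"ty":0.1,"tz":2,"ax":0,"ay":0,"az":0,"claw":1},{"tx":0,"ty":0.1,"tz":4,"ax":0,"ay":0,"az":0,"claw":1},{"tx":0,"ty":0.1,"tz":6,"ax":0,"ay":0,"az":0,"claw":1},{"tx":0,"ty":0.1,"tz":8,"ax":0,"ay":0,"az":0,"claw":1},{"tx":0,"ty":0.1,"tz":9.5,"ax":0,"ay":0,"az":0,"claw":1},{"tx":0,"ty":0.1,"tz":10.5,"ax":0,"ay":0,"az":0,"claw":1},{"tx":0,"ty":0.1,"tz":10.6,"ax":0,"ay":0,"az":0,"claw":1},{"tx":0,"ty":0.1,"tz":10.6,"ax":0,"ay":0,"az":0,"claw":1}]' 40; python3 - <<'E'
from h import *
s=read_camera('scene');crop(s,180,100,380,250,4,'pics/s5.png')
E
```

```text
time: 3.3
ee_pos: [0.6099, -0.064, 0.1447]
orientation: [-3.141, 0.0, -3.034]
ft_force: [-0.1, 0.5, 1.0]
opening: 1.001
```

View pics/s5.png

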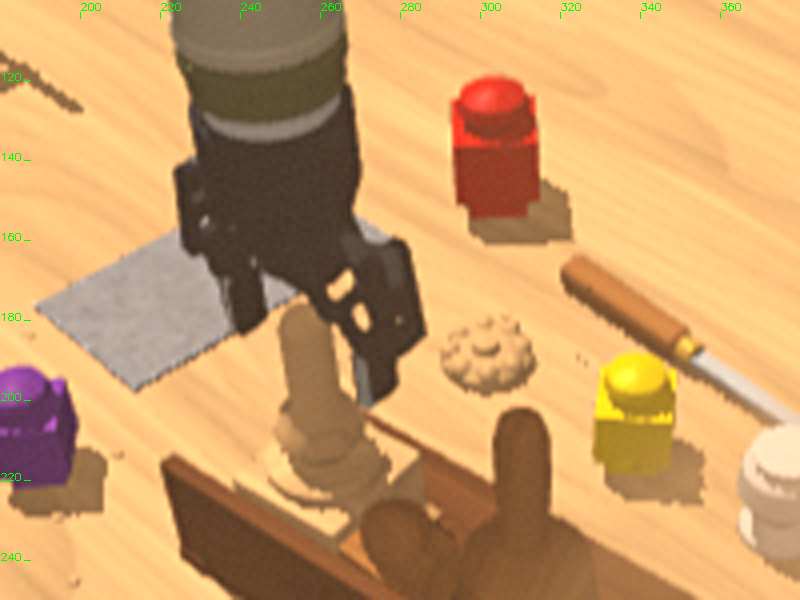

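```bash
python3 -m inch '[{"tx":0,"ty":0,"tz":0,"ax":0,"ay":0,"az":0,"claw":0},{"tx":0,"ty":0,"tz":0,"ax":0,"ay":0,"az":0,"claw":-1},{"tx":0,"ty":0,"tz":0,"ax":0,"ay":0,"az":0,"claw":-1},{"tx":0,"ty":0,"tz":0,"ax":0,"ay":0,"az":0,"claw":-1},{"tx":0,"ty":0,"tz":0,"ax":0,"ay":0,"az":0,"claw":-1},{"tx":0,"ty":0,"tz":0,"ax":0,"ay":0,"az":0,"claw":-1},{"tx":0,"ty":0,"tz":0,"ax":0,"ay":0,"az":0,"claw":-1},{"tx":0,"ty":0,"tz":0,"ax":0,"ay":0,"az":0,"claw":-1}]' 40
python3 - <<'E'
from h import *
s=read_camera('scene');crop(s,180,100,380,250,4,'pics/s6.png')
E
```

```text
time: 4.15
ee_pos: [0.61, -0.064, 0.1447]
orientation: [-3.141, 0.001, -3.033]
ft_force: [-0.2, 0.2, 4.1]
opening: 0.317
```

View pics/s6.png

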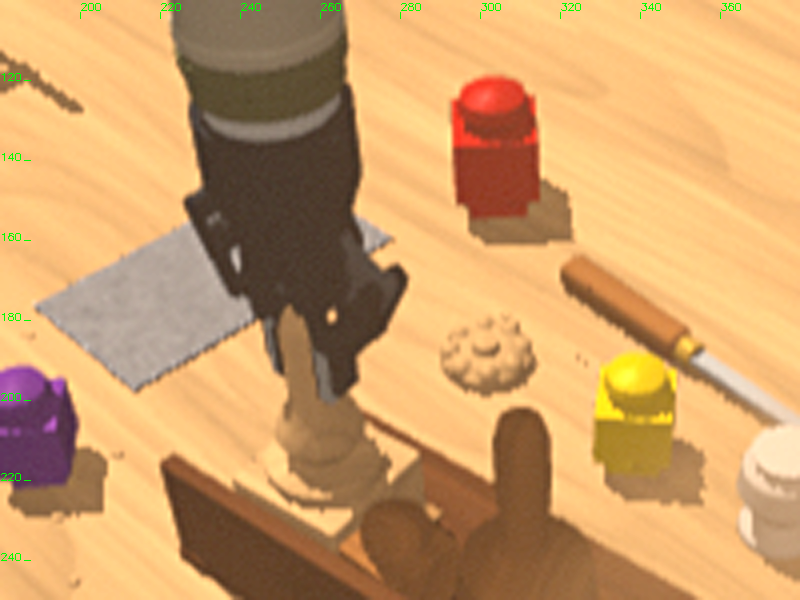

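```bash
python3 -m inch '[{"tx":0,"ty":0,"tz":-0.5,"ax":0,"ay":0,"az":0,"claw":-1},{"tx":0,"ty":0,"tz":-1.5,"ax":0,"ay":0,"az":0,"claw":-1},{"tx":0,"ty":0,"tz":-3,"ax":0,"ay":0,"az":0,"claw":-1},{"tx":0,"ty":0,"tz":-5,"ax":0,"ay":0,"az":0,"claw":-1},{"tx":0,"ty":0,"tz":-7,"ax":0,"ay":0,"az":0,"claw":-1},{"tx":0,"ty":0,"tz":-9,"ax":0,"ay":0,"az":0,"claw":-1},{"tx":0,"ty":0,"tz":-11,"ax":0,"ay":0,"az":0,"claw":-1},{"tx":0,"ty":0,"tz":-11.5,"ax":0,"ay":0,"az":0,"claw":-1},{"tx":0,"ty":0,"tz":-12,"ax":0,"ay":0,"az":0,"claw":-1},{"tx":0,"ty":0,"tz":-12,"ax":0,"ay":0,"az":0,"claw":-1}]' 40
python3 - <<'E'
from h import *
s=read_camera('scene');cv2.imwrite('pics/s7.png',s[:,:,::-1])
rel(.564,-.312,.26,186.2)
rel(.564,-.312,.1327,186.2)
E
```

```text
time: 5.2
ee_pos: [0.6096, -0.0639, 0.264]
orientation: [3.141, -0.001, -3.033]
ft_force: [0.2, -0.4, -4.0]
opening: 0.321
shift cm [  7.19 -24.18   0.34] rot deg [ 0.02 -0.08 -0.  ] t 5.25
shift cm [  7.18 -24.19  13.07] rot deg [ 0.02 -0.08 -0.  ] t 5.25
```

View pics/s7.png

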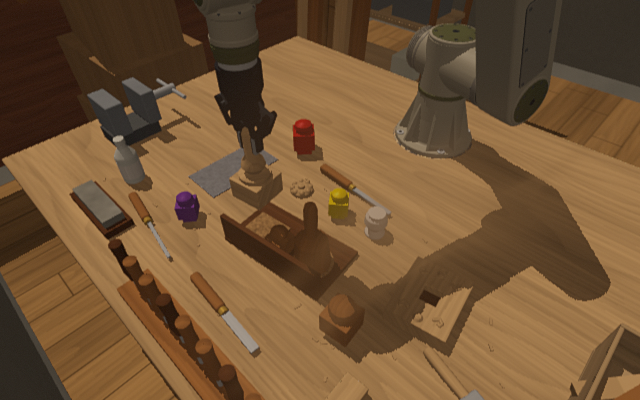

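```bash
python3 -m inch '[{"tx":0.3,"ty":-1,"tz":0,"ax":0,"ay":0,"az":0,"claw":-1},{"tx":0.9,"ty":-3,"tz":0,"ax":0,"ay":0,"az":0,"claw":-1},{"tx":1.5,"ty":-5,"tz":0,"ax":0,"ay":0,"az":0,"claw":-1},{"tx":2.2,"ty":-7.5,"tz":0,"ax":0,"ay":0,"az":0,"claw":-1},{"tx":3,"ty":-10,"tz":0,"ax":0,"ay":0,"az":0,"claw":-1},{"tx":3.8,"ty":-12.5,"tz":0,"ax":0,"ay":0,"az":0,"claw":-1},{"tx":4.5,"ty":-15,"tz":0,"ax":0,"ay":0,"az":0,"claw":-1},{"tx":5.2,"ty":-17.5,"tz":0,"ax":0,"ay":0,"az":0,"claw":-1},{"tx":6,"ty":-20,"tz":1,"ax":0,"ay":0,"az":0,"claw":-1},{"tx":6.5,"ty":-22,"tz":2.5,"ax":0,"ay":0,"az":0,"claw":-1},{"tx":7,"ty":-23.5,"tz":4,"ax":0,"ay":0,"az":0,"claw":-1},{"tx":7.2,"ty":-24.2,"tz":6,"ax":0,"ay":0,"az":0,"claw":-1},{"tx":7.2,"ty":-24.2,"tz":8,"ax":0,"ay":0,"az":0,"claw":-1},{"tx":7.2,"ty":-24.2,"tz":10,"ax":0,"ay":0,"az":0,"claw":-1},{"tx":7.2,"ty":-24.2,"tz":11,"ax":0,"ay":0,"az":0,"claw":-1},{"tx":7.2,"ty":-24.2,"tz":12,"ax":0,"ay":0,"az":0,"claw":-1},{"tx":7.2,"ty":-24.2,"tz":12.5,"ax":0,"ay":0,"az":0,"claw":-1},{"tx":7.2,"ty":-24.2,"tz":12.5,"ax":0,"ay":0,"az":0,"claw":-1}]' 40
python3 - <<'E'
from h import *
s=read_camera('scene');crop(s,150,80,350,230,4,'pics/s8.png')
rel(.564,-.312,.1327,186.2)
E
```

```text
time: 7.05
ee_pos: [0.5641, -0.312, 0.1388]
orientation: [3.141, -0.001, -3.033]
ft_force: [-0.6, 0.7, -3.5]
opening: 0.315
shift cm [0.04 0.03 0.68] rot deg [-0.01  0.01  0.01] t 7.1
```

View pics/s8.png

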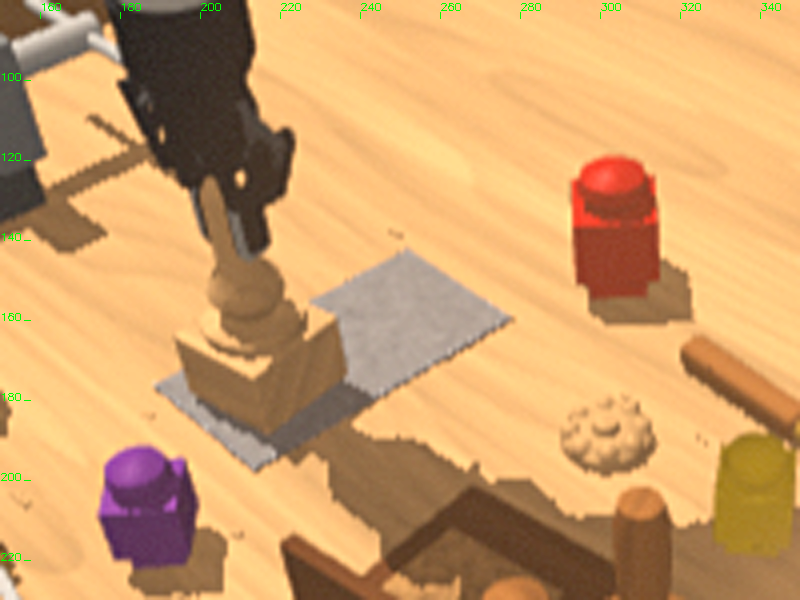

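```bash
python3 -m inch '[{"tx":0,"ty":0,"tz":0.3,"ax":0,"ay":0,"az":0,"claw":-1},{"tx":0,"ty":0,"tz":0.5,"ax":0,"ay":0,"az":0,"claw":-1},{"tx":0,"ty":0,"tz":0.6,"ax":0,"ay":0,"az":0,"claw":-1},{"tx":0,"ty":0,"tz":0.6,"ax":0,"ay":0,"az":0,"claw":-1},{"tx":0,"ty":0,"tz":0.6,"ax":0,"ay":0,"az":0,"claw":-1}]' 40
```

```text
time: 7.6
ee_pos: [0.5644, -0.3123, 0.1335]
orientation: [-3.141, 0.0, -3.033]
ft_force: [-0.3, 0.1, -3.2]
opening: 0.314
```

```bash
python3 -m inch '[{"tx":0,"ty":0,"tz":0.1,"ax":0,"ay":0,"az":0,"claw":-1},{"tx":0,"ty":0,"tz":0.15,"ax":0,"ay":0,"az":0,"claw":-1},{"tx":0,"ty":0,"tz":0.15,"ax":0,"ay":0,"az":0,"claw":-1}]' 40
```

```text
time: 7.9
ee_pos: [0.5645, -0.3125, 0.1327]
orientation: [-3.141, 0.001, -3.033]
ft_force: [-2.4, 1.5, 3.7]
opening: 0.318
```

```bash
python3 -m inch '[{"tx":0,"ty":0,"tz":0,"ax":0,"ay":0,"az":0,"claw":0},{"tx":0,"ty":0,"tz":0,"ax":0,"ay":0,"az":0,"claw":1},{"tx":0,"ty":0,"tz":0,"ax":0,"ay":0,"az":0,"claw":1},{"tx":0,"ty":0,"tz":0,"ax":0,"ay":0,"az":0,"claw":1},{"tx":0,"ty":0,"tz":0,"ax":0,"ay":0,"az":0,"claw":1},{"tx":0,"ty":0,"tz":-1,"ax":0,"ay":0,"az":0,"claw":1},{"tx":0,"ty":0,"tz":-3,"ax":0,"ay":0,"az":0,"claw":1},{"tx":0,"ty":0,"tz":-5,"ax":0,"ay":0,"az":0,"claw":1},{"tx":0,"ty":0,"tz":-8,"ax":0,"ay":0,"az":0,"claw":1},{"tx":0,"ty":0,"tz":-11,"ax":0,"ay":0,"az":0,"claw":1},{"tx":0,"ty":0,"tz":-12,"ax":0,"ay":0,"az":0,"claw":1}]' 40
python3 - <<'E'
from h import *
rel(.595,.078,.26,186.2)
t=read_camera('top');s=read_camera('scene')
crop(t,240,115,500,275,3,'pics/t9.png');crop(s,150,100,350,250,4,'pics/s9.png')
E
```

```text
time: 9.0
ee_pos: [0.5655, -0.3131, 0.2564]
orientation: [-3.137, 0.005, -3.033]
ft_force: [0.9, -0.5, -0.7]
opening: 1.001
shift cm [-7.16 38.56 -0.49] rot deg [-0.25  0.26  0.  ] t 9.0
```

View pics/t9.png

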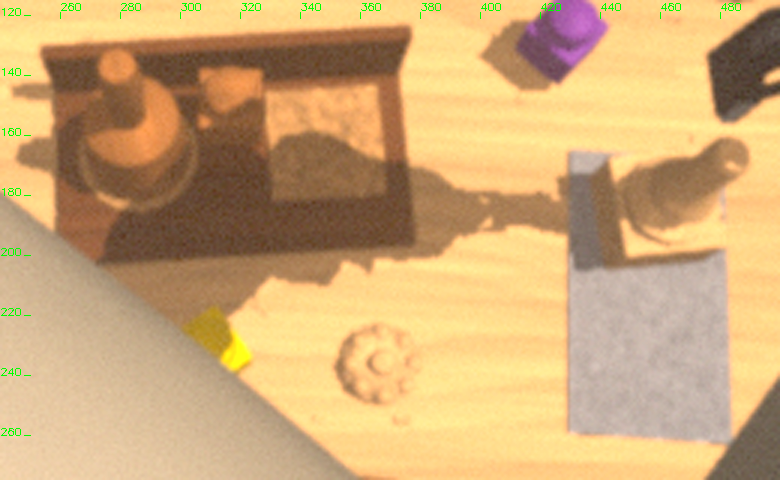

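View pics/s9.png

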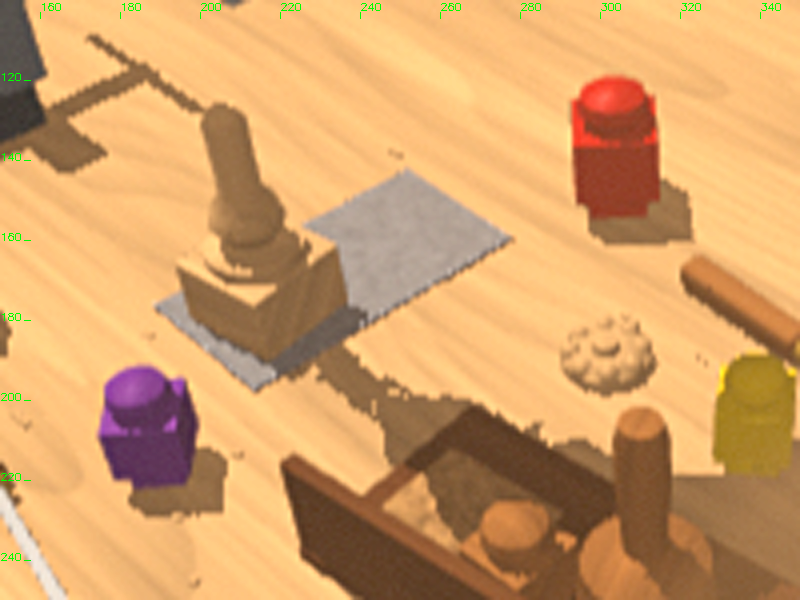

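```bash
python3 - <<'E'
from h import *
D=lambda x,y:(240+x/3,115+y/3); S=lambda x,y:(150+x/4,100+y/4)
for q in[(568,150),(568,432),(731,442)]: print(onz('top',*D(*q),.003).round(4))
print('bal top',onz('top',*D(733,155),.163).round(4),onz('scene',*S(226,115),.163).round(4))
p=[onz('top',*D(*q),.015)[:2] for q in[(265,88),(378,84),(386,194),(272,201)]];print('sqpad',np.round(p,4),np.mean(p,0))
p=[onz('top',*D(*q),.066)[:2] for q in[(200,67),(263,70)]];print('fin back',np.round(p,4))
print(onz('scene',*S(520,515),.088).round(4),'top', onz('top',*D(232,85),.088).round(4))
print('mat s',[onz('scene',*S(*q),.003).round(4) for q in[(155,307),(257,390),(512,238),(407,170)]])
E
```

```text
[ 0.6164 -0.256   0.003 ]
[ 0.3985 -0.2526  0.003 ]
[ 0.3972 -0.3722  0.003 ]
bal top [ 0.5629 -0.3126  0.163 ] [ 0.5664 -0.3033  0.163 ]
sqpad [[ 0.6506 -0.018 ]
 [ 0.6585 -0.1056]
 [ 0.5699 -0.1136]
 [ 0.5599 -0.0274]] [ 0.60975134 -0.06614299]
fin back [[ 0.6444  0.0308]
 [ 0.6445 -0.0154]]
[0.6215 0.0127 0.088 ] top [0.623  0.0062 0.088 ]
mat s [array([ 0.6172, -0.3707,  0.003 ]), array([ 0.618 , -0.2519,  0.003 ]), array([ 0.4008, -0.2487,  0.003 ]), array([ 0.3994, -0.3672,  0.003 ])]
```

```bash
python3 -m inch '[{"tx":-0.4,"ty":2,"tz":0,"ax":0,"ay":0,"az":0,"claw":1},{"tx":-1.1,"ty":6,"tz":0,"ax":0,"ay":0,"az":0,"claw":1},{"tx":-1.8,"ty":10,"tz":0,"ax":0,"ay":0,"az":0,"claw":1},{"tx":-2.6,"ty":14,"tz":0,"ax":0,"ay":0,"az":0,"claw":1},{"tx":-3.3,"ty":18,"tz":0,"ax":0,"ay":0,"az":0,"claw":1},{"tx":-4.1,"ty":22,"tz":0,"ax":0,"ay":0,"az":0,"claw":1},{"tx":-4.8,"ty":26,"tz":0,"ax":0,"ay":0,"az":0,"claw":1},{"tx":-5.5,"ty":30,"tz":0,"ax":0,"ay":0,"az":0,"claw":1},{"tx":-6.3,"ty":34,"tz":0,"ax":0,"ay":0,"az":0,"claw":1},{"tx":-6.8,"ty":36.5,"tz":0,"ax":0,"ay":0,"az":0,"claw":1},{"tx":-7.1,"ty":38.3,"tz":0,"ax":0,"ay":0,"az":0,"claw":1},{"tx":-7.1,"ty":38.3,"tz":0,"ax":0,"ay":0,"az":0,"claw":1},{"tx":-7.1,"ty":38.3,"tz":0,"ax":0,"ay":0,"az":0,"claw":1}]' 40
python3 - <<'E'
from h import *
rel(.594,.076,.153,186.2)
s=read_camera('scene');crop(s,200,50,400,200,4,'pics/s10.png')
E
```

```text
time: 10.4
ee_pos: [0.5924, 0.0769, 0.2503]
orientation: [-3.142, -0.003, -3.032]
ft_force: [0.2, 0.2, 0.0]
opening: 1.0
shift cm [-0.17 -0.11  9.73] rot deg [-0.   -0.16  0.09] t 10.4
```

View pics/s10.png

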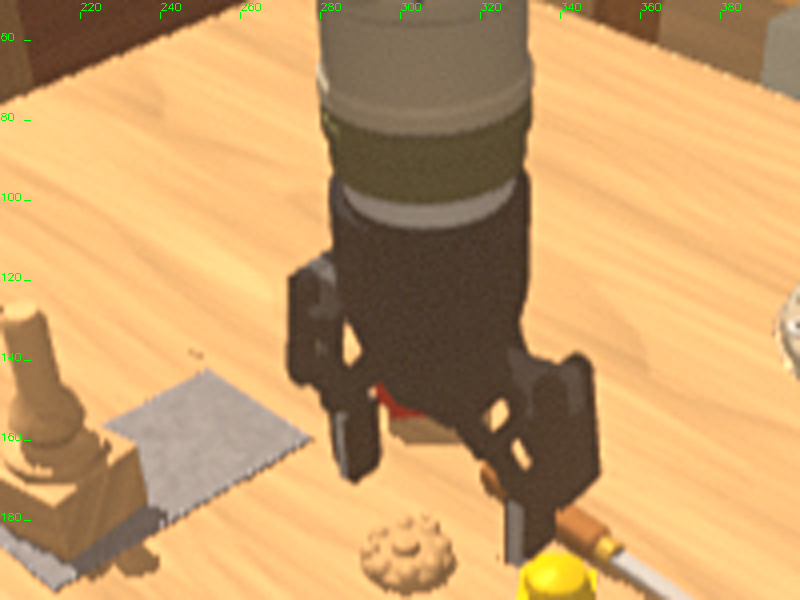

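```bash
python3 -m inch '[{"tx":-0.2,"ty":-0.1,"tz":2,"ax":0,"ay":0,"az":0,"claw":1},{"tx":-0.2,"ty":-0.1,"tz":4,"ax":0,"ay":0,"az":0,"claw":1},{"tx":-0.2,"ty":-0.1,"tz":6,"ax":0,"ay":0,"az":0,"claw":1},{"tx":-0.2,"ty":-0.1,"tz":8,"ax":0,"ay":0,"az":0,"claw":1},{"tx":-0.2,"ty":-0.1,"tz":9,"ax":0,"ay":0,"az":0,"claw":1},{"tx":-0.2,"ty":-0.1,"tz":9.7,"ax":0,"ay":0,"az":0,"claw":1},{"tx":-0.2,"ty":-0.1,"tz":9.7,"ax":0,"ay":0,"az":0,"claw":1},{"tx":-0.2,"ty":-0.1,"tz":9.7,"ax":0,"ay":0,"az":0,"claw":1}]' 40
python3 - <<'E'
from h import *
s=read_camera('scene');crop(s,220,100,420,250,4,'pics/s11.png')
E
```

```text
time: 11.25
ee_pos: [0.5961, 0.0751, 0.1555]
orientation: [-3.141, 0.001, -3.034]
ft_force: [0.9, -0.3, 0.7]
opening: 0.997
```

View pics/s11.png

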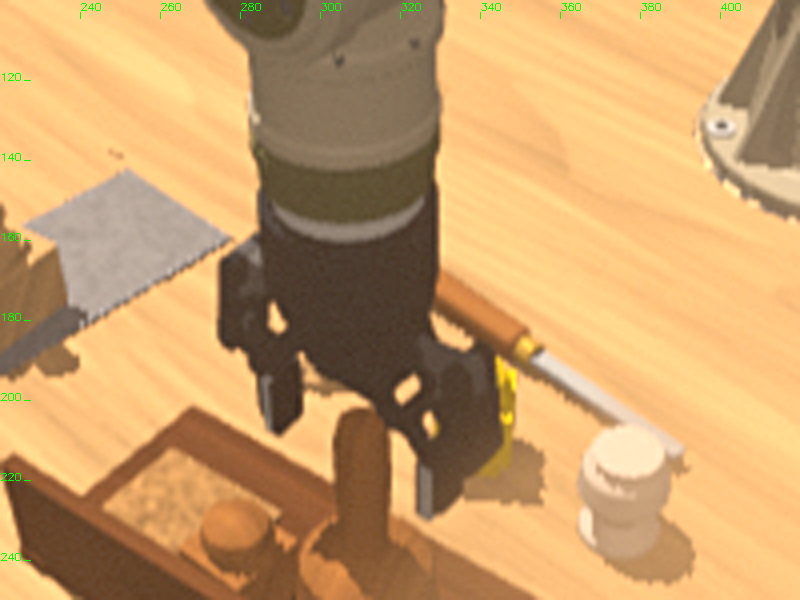

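Handle at (310,210) lies between the two fingertips (290,205) and (328,228). Closing.

```bash
python3 -m inch '[{"tx":0,"ty":0,"tz":0.1,"ax":0,"ay":0,"az":0,"claw":0},{"tx":0,"ty":0,"tz":0.1,"ax":0,"ay":0,"az":0,"claw":-1},{"tx":0,"ty":0,"tz":0.1,"ax":0,"ay":0,"az":0,"claw":-1},{"tx":0,"ty":0,"tz":0.1,"ax":0,"ay":0,"az":0,"claw":-1},{"tx":0,"ty":0,"tz":0.1,"ax":0,"ay":0,"az":0,"claw":-1},{"tx":0,"ty":0,"tz":0.1,"ax":0,"ay":0,"az":0,"claw":-1},{"tx":0,"ty":0,"tz":0.1,"ax":0,"ay":0,"az":0,"claw":-1},{"tx":0,"ty":0,"tz":0.1,"ax":0,"ay":0,"az":0,"claw":-1}]' 50
python3 - <<'E'
from h import *
rel(.448,-.312,.275,186.2)
E
```

```text
time: 12.1
ee_pos: [0.5958, 0.0757, 0.1541]
orientation: [3.141, 0.001, -3.033]
ft_force: [-0.9, 2.9, 2.3]
opening: 0.313
shift cm [ 18.88 -36.94 -12.12] rot deg [0.03 0.04 0.01] t 12.1
```

```bash
python3 -m inch '[{"tx":0,"ty":0,"tz":-0.5,"ax":0,"ay":0,"az":0,"claw":-1},{"tx":0,"ty":0,"tz":-1.5,"ax":0,"ay":0,"az":0,"claw":-1},{"tx":0,"ty":0,"tz":-3,"ax":0,"ay":0,"az":0,"claw":-1},{"tx":0,"ty":0,"tz":-5,"ax":0,"ay":0,"az":0,"claw":-1},{"tx":0,"ty":0,"tz":-7,"ax":0,"ay":0,"az":0,"claw":-1},{"tx":0,"ty":0,"tz":-9,"ax":0,"ay":0,"az":0,"claw":-1},{"tx":0,"ty":0,"tz":-11,"ax":0,"ay":0,"az":0,"claw":-1},{"tx":0,"ty":0,"tz":-11.5,"ax":0,"ay":0,"az":0,"claw":-1},{"tx":0,"ty":0,"tz":-12,"ax":0,"ay":0,"az":0,"claw":-1},{"tx":1,"ty":-1,"tz":-12,"ax":0,"ay":0,"az":0,"claw":-1},{"tx":2.5,"ty":-3,"tz":-12,"ax":0,"ay":0,"az":0,"claw":-1},{"tx":4.5,"ty":-5.5,"tz":-12,"ax":0,"ay":0,"az":0,"claw":-1},{"tx":6.5,"ty":-8,"tz":-12,"ax":0,"ay":0,"az":0,"claw":-1},{"tx":8.5,"ty":-10.5,"tz":-12,"ax":0,"ay":0,"az":0,"claw":-1},{"tx":10.5,"ty":-13.5,"tz":-12,"ax":0,"ay":0,"az":0,"claw":-1},{"tx":12,"ty":-16,"tz":-12,"ax":0,"ay":0,"az":0,"claw":-1},{"tx":13.5,"ty":-18.5,"tz":-12,"ax":0,"ay":0,"az":0,"claw":-1},{"tx":15,"ty":-21,"tz":-12,"ax":0,"ay":0,"az":0,"claw":-1},{"tx":15.5,"ty":-22.5,"tz":-12,"ax":0,"ay":0,"az":0,"claw":-1},{"tx":15.5,"ty":-22.5,"tz":-12,"ax":0,"ay":0,"az":0,"claw":-1}]' 50
python3 - <<'E'
from h import *
rel(.448,-.312,.275,186.2)
rel(.448,-.312,.1421,186.2)
s=read_camera('scene');crop(s,180,50,380,200,4,'pics/s12.png')
E
```

```text
time: 14.1
ee_pos: [0.4641, -0.167, 0.2727]
orientation: [3.142, -0.002, -3.037]
ft_force: [0.2, 0.3, -3.9]
opening: 0.318
shift cm [  3.11 -14.26  -0.22] rot deg [ 0.   -0.12 -0.22] t 14.1
shift cm [  3.08 -14.26  13.07] rot deg [ 0.   -0.12 -0.22] t 14.1
```

View pics/s12.png

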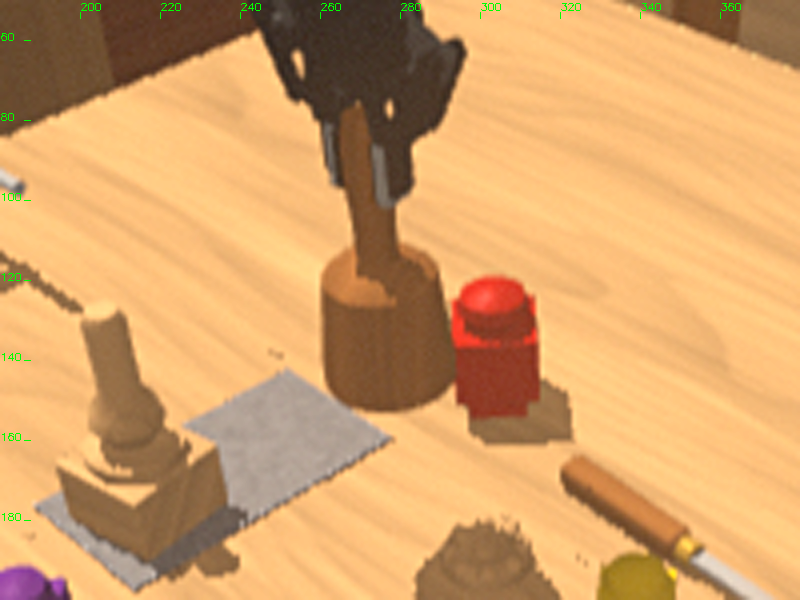

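```bash
python3 -m inch '[{"tx":0.3,"ty":-1,"tz":0,"ax":0,"ay":0,"az":0,"claw":-1},{"tx":0.7,"ty":-3,"tz":0,"ax":0,"ay":0,"az":0,"claw":-1},{"tx":1.2,"ty":-5.5,"tz":0,"ax":0,"ay":0,"az":0,"claw":-1},{"tx":1.7,"ty":-8,"tz":0,"ax":0,"ay":0,"az":0,"claw":-1},{"tx":2.3,"ty":-10.5,"tz":0,"ax":0,"ay":0,"az":0,"claw":-1},{"tx":2.8,"ty":-12.8,"tz":0.5,"ax":0,"ay":0,"az":0,"claw":-1},{"tx":3.1,"ty":-14.2,"tz":2,"ax":0,"ay":0,"az":0,"claw":-1},{"tx":3.1,"ty":-14.2,"tz":4,"ax":0,"ay":0,"az":0,"claw":-1},{"tx":3.1,"ty":-14.2,"tz":6,"ax":0,"ay":0,"az":0,"claw":-1},{"tx":3.1,"ty":-14.2,"tz":8,"ax":0,"ay":0,"az":0,"claw":-1},{"tx":3.1,"ty":-14.2,"tz":10,"ax":0,"ay":0,"az":0,"claw":-1},{"tx":3.1,"ty":-14.2,"tz":11.3,"ax":0,"ay":0,"az":0,"claw":-1},{"tx":3.1,"ty":-14.2,"tz":12.1,"ax":0,"ay":0,"az":0,"claw":-1},{"tx":3.1,"ty":-14.2,"tz":12.5,"ax":0,"ay":0,"az":0,"claw":-1},{"tx":3.1,"ty":-14.2,"tz":12.7,"ax":0,"ay":0,"az":0,"claw":-1},{"tx":3.1,"ty":-14.2,"tz":12.7,"ax":0,"ay":0,"az":0,"claw":-1}]' 50
python3 - <<'E'
from h import *
rel(.448,-.312,.1421,186.2)
s=read_camera('scene');crop(s,180,50,380,200,4,'pics/s13.png')
E
```

```text
time: 15.75
ee_pos: [0.4506, -0.3097, 0.1471]
orientation: [-3.141, 0.0, -3.033]
ft_force: [0.1, -0.0, -3.3]
opening: 0.319
shift cm [ 0.28 -0.2   0.5 ] rot deg [-0.03  0.02  0.01] t 15.75
```

View pics/s13.png

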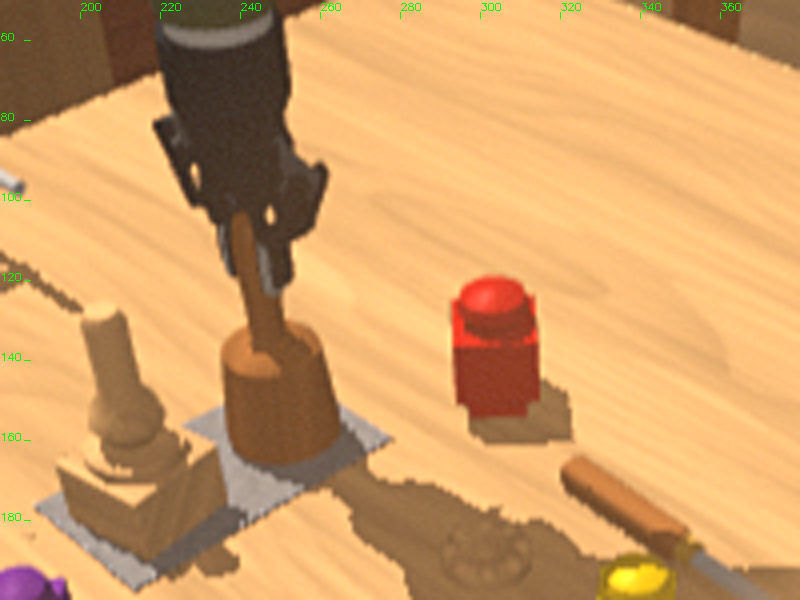

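Over the mat's free half. Lower to contact.

```bash
python3 -m inch '[{"tx":0.2,"ty":-0.1,"tz":0.2,"ax":0,"ay":0,"az":0,"claw":-1},{"tx":0.2,"ty":-0.2,"tz":0.4,"ax":0,"ay":0,"az":0,"claw":-1},{"tx":0.2,"ty":-0.2,"tz":0.5,"ax":0,"ay":0,"az":0,"claw":-1},{"tx":0.2,"ty":-0.2,"tz":0.6,"ax":0,"ay":0,"az":0,"claw":-1},{"tx":0.2,"ty":-0.2,"tz":0.6,"ax":0,"ay":0,"az":0,"claw":-1}]' 50
```

```text
time: 16.3
ee_pos: [0.4489, -0.312, 0.1419]
orientation: [-3.14, 0.001, -3.033]
ft_force: [-1.6, 1.3, 4.5]
opening: 0.31
```

```bash
python3 -m inch '[{"tx":0,"ty":0,"tz":0,"ax":0,"ay":0,"az":0,"claw":0},{"tx":0,"ty":0,"tz":0,"ax":0,"ay":0,"az":0,"claw":1},{"tx":0,"ty":0,"tz":0,"ax":0,"ay":0,"az":0,"claw":1},{"tx":0,"ty":0,"tz":0,"ax":0,"ay":0,"az":0,"claw":1},{"tx":0,"ty":0,"tz":0,"ax":0,"ay":0,"az":0,"claw":1},{"tx":0,"ty":0,"tz":-1,"ax":0,"ay":0,"az":0,"claw":1},{"tx":0,"ty":0,"tz":-3,"ax":0,"ay":0,"az":0,"claw":1},{"tx":0,"ty":0,"tz":-5,"ax":0,"ay":0,"az":0,"claw":1},{"tx":0,"ty":0,"tz":-8,"ax":0,"ay":0,"az":0,"claw":1},{"tx":0,"ty":0,"tz":-11,"ax":0,"ay":0,"az":0,"claw":1},{"tx":0,"ty":0,"tz":-12,"ax":0,"ay":0,"az":0,"claw":1},{"tx":0,"ty":0,"tz":-12,"ax":0,"ay":0,"az":0,"claw":1}]' 40
python3 - <<'E'
from h import *
t=read_camera('top');s=read_camera('scene')
cv2.imwrite('pics/t14raw.png',t[:,:,::-1])
crop(t,240,115,400,235,5,'pics/t14.png');crop(s,200,150,360,270,5,'pics/s14.png');crop(t,140,100,500,300,2,'pics/t14w.png')
E
```

```text
time: 17.5
ee_pos: [0.4494, -0.3125, 0.2629]
orientation: [-3.138, 0.003, -3.033]
ft_force: [-0.3, -0.5, 0.2]
opening: 0.997
```

View pics/t14.png

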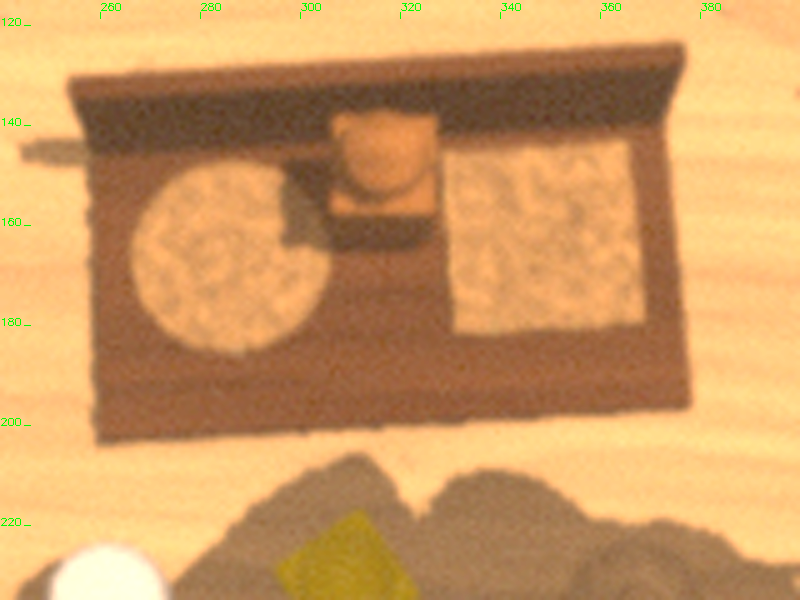

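View pics/t14w.png

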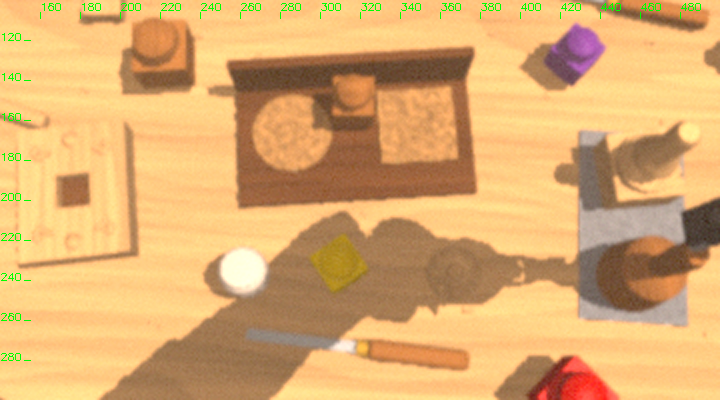

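View pics/s14.png

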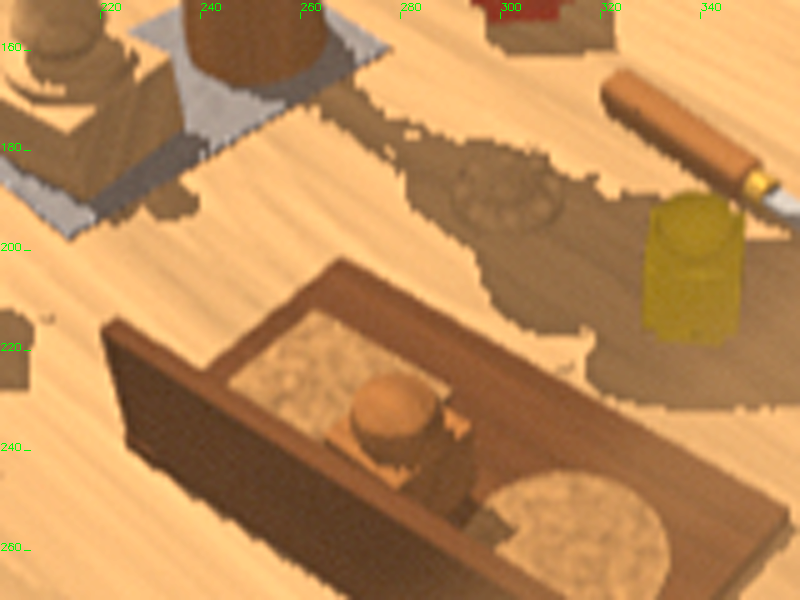

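```bash
python3 - <<'E'
from h import *
T=lambda x,y:(240+x/5,115+y/5); S=lambda x,y:(200+x/5,150+y/5)
f=np.array([onz('top',*T(*q),.066)[:2] for q in[(331,115),(438,115),(434,214),(330,214)]]);print(f.round(4),f.mean(0))
for i in range(4):
    d=f[(i+1)%4]-f[i];print(round(np.linalg.norm(d),4),round((np.degrees(np.arctan2(d[1],d[0]))+45)%90-45,2))
# button silhouette
print('button top', onz('top',*T(387,150),.088))
p=[onz('top',*T(*q),.015)[:2] for q in[(444,152),(629,141),(645,322),(455,333)]];print('sq',np.mean(p,0))
t=cv2.imread('pics/t14raw.png')
p=[onz('top',*T(*q),.015)[:2] for q in[(131,255),(331,255),(230,160),(235,353)]];print('round',np.round(p,4),np.mean(p[:2],0),np.mean(p[2:],0))
f=[onz('scene',*S(*q),.066)[:2] for q in[(325,435),(400,487),(470,425)]];print('scene fin',np.round(f,4))
d=f[1]-f[0];print(np.degrees(np.arctan2(d[1],d[0])),np.linalg.norm(d));d=f[2]-f[1];print(np.degrees(np.arctan2(d[1],d[0])),np.linalg.norm(d))
print('urn',onz('top',261,234,.06), [onz('scene',*S(396,405),.088)])
E
```

```text
[[ 0.6428  0.0317]
 [ 0.6452 -0.0152]
 [ 0.5994 -0.0155]
 [ 0.5971  0.0295]] [0.62113728 0.00762187]
0.0469 2.98
0.0458 0.42
0.0451 2.97
0.0458 2.78
button top [0.61920549 0.00588886 0.088     ]
sq [ 0.6093898  -0.06669571]
round [[0.5904 0.1221]
 [0.5952 0.0304]
 [0.639  0.08  ]
 [0.5464 0.0712]] [0.59279543 0.0762762 ] [0.59266967 0.07560337]
scene fin [[ 0.6469 -0.0089]
 [ 0.6441  0.0351]
 [ 0.6009  0.0316]]
93.63037222776417 0.04410999818777502
-175.39102336889832 0.04332465894290617
urn [0.42750979 0.11361815 0.06      ] [array([0.62687548, 0.01616861, 0.088     ])]
```

```bash
python3 - <<'E'
from h import *
t=cv2.imread('pics/t14raw.png')
# rectify block-top plane (z=.036) at 0.5 mm/px: X=x from .40..60, Y= .22...40
def rect(im,n,x0,x1,y0,y1,z,s):
    W=np.float32([[x0,y0],[x1,y0],[x1,y1],[x0,y1]]); uv=np.float32([proj(n,[*w,z]) for w in W])
    dst=np.float32([[(y1-w[1])/s,(x1-w[0])/s] for w in W]); H=cv2.getPerspectiveTransform(uv,dst)
    return cv2.warpPerspective(im,H,(int((y1-y0)/s),int((x1-x0)/s)),flags=cv2.INTER_CUBIC)
x1,y1,s=.60,.40,.0005
r=rect(t,'top',.40,.60,.22,.40,.036,s);cv2.imwrite('pics/rm.png',cv2.convertScaleAbs(cv2.resize(r,None,fx=1.5,fy=1.5),alpha=1.6))
g=cv2.cvtColor(r,cv2.COLOR_BGR2GRAY); g2=g[100:280,100:260]
for th in(60,70,80,90):
    m=(g2<th).astype(np.uint8);cs,_=cv2.findContours(m,cv2.RETR_EXTERNAL,cv2.CHAIN_APPROX_NONE)
    c=max(cs,key=cv2.contourArea);(cx,cy),(w,h),a=cv2.minAreaRect(c)
    print(th,'centre',x1-(cy+100)*s,y1-(cx+100)*s,w*s,h*s,'ang img',a)
s0=cv2.imread('pics/scene0.png');r=rect(s0,'scene',.40,.60,.22,.40,.036,s);g=cv2.cvtColor(r,cv2.COLOR_BGR2GRAY)[100:280,60:260]
cv2.imwrite('pics/rms.png',cv2.convertScaleAbs(cv2.resize(r,None,fx=1.5,fy=1.5),alpha=1.6))
for th in(60,70,80,90):
    m=(g<th).astype(np.uint8);cs,_=cv2.findContours(m,cv2.RETR_EXTERNAL,cv2.CHAIN_APPROX_NONE)
    c=max(cs,key=cv2.contourArea);(cx,cy),(w,h),a=cv2.minAreaRect(c)
    print(th,'centre',x1-(cy+100)*s,y1-(cx+60)*s,w*s,h*s,'ang img',a)
E
```

```text
Traceback (most recent call last):
ValueError: max() iterable argument is empty
```

View pics/rm.png

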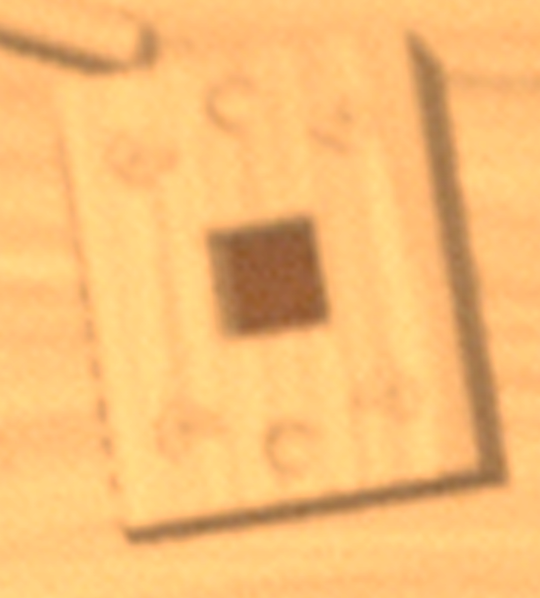

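```bash
python3 - <<'E'
from h import *
rel(.6205,.0065,.20,182.5)
E
```

```text
shift cm [-20.55  29.76   6.01] rot deg [ 0.03 -0.03  3.7 ] t 17.6
```

```bash
python3 -m inch '[{"tx":-1.4,"ty":2,"tz":0,"ax":0,"ay":0,"az":1,"claw":1},{"tx":-4,"ty":6,"tz":0,"ax":0,"ay":0,"az":2,"claw":1},{"tx":-6.5,"ty":9.5,"tz":0,"ax":0,"ay":0,"az":3.7,"claw":1},{"tx":-9,"ty":13,"tz":0,"ax":0,"ay":0,"az":3.7,"claw":1},{"tx":-11.5,"ty":16.5,"tz":0,"ax":0,"ay":0,"az":3.7,"claw":1},{"tx":-14,"ty":20,"tz":0,"ax":0,"ay":0,"az":3.7,"claw":1},{"tx":-16.5,"ty":24,"tz":1,"ax":0,"ay":0,"az":3.7,"claw":1},{"tx":-18.8,"ty":27,"tz":3,"ax":0,"ay":0,"az":3.7,"claw":1},{"tx":-20,"ty":29,"tz":5,"ax":0,"ay":0,"az":3.7,"claw":1},{"tx":-20.5,"ty":29.8,"tz":6,"ax":0,"ay":0,"az":3.7,"claw":1},{"tx":-20.5,"ty":29.8,"tz":6,"ax":0,"ay":0,"az":3.7,"claw":1},{"tx":-20.5,"ty":29.8,"tz":6,"ax":0,"ay":0,"az":3.7,"claw":1}]' 40
python3 - <<'E'
from h import *
rel(.6205,.0065,.10,182.5)
E
```

```text
time: 18.8
ee_pos: [0.6196, 0.0058, 0.2004]
orientation: [-3.141, -0.002, -3.099]
ft_force: [0.1, -0.9, 0.5]
opening: 1.0
shift cm [-0.11  0.07 10.04] rot deg [-0.02 -0.09 -0.04] t 18.8
```

Descend partway (TCP 0.10) and look.

```bash
python3 -m inch '[{"tx":-0.1,"ty":0.1,"tz":2,"ax":0,"ay":0,"az":0,"claw":1},{"tx":-0.1,"ty":0.1,"tz":4,"ax":0,"ay":0,"az":0,"claw":1},{"tx":-0.1,"ty":0.1,"tz":6,"ax":0,"ay":0,"az":0,"claw":1},{"tx":-0.1,"ty":0.1,"tz":8,"ax":0,"ay":0,"az":0,"claw":1},{"tx":-0.1,"ty":0.1,"tz":9.5,"ax":0,"ay":0,"az":0,"claw":1},{"tx":-0.1,"ty":0.1,"tz":10,"ax":0,"ay":0,"az":0,"claw":1},{"tx":-0.1,"ty":0.1,"tz":10,"ax":0,"ay":0,"az":0,"claw":1}]' 40
python3 - <<'E'
from h import *
rel(.6205,.0065,.056,182.5)
s=read_camera('scene');crop(s,200,150,360,270,5,'pics/s15.png')
E
```

```text
time: 19.5
ee_pos: [0.6209, 0.0063, 0.1012]
orientation: [-3.141, -0.0, -3.1]
ft_force: [-0.0, -0.6, 0.3]
opening: 0.997
shift cm [0.04 0.02 4.52] rot deg [-0.01 -0.01 -0.11] t 19.5
```

View pics/s15.png

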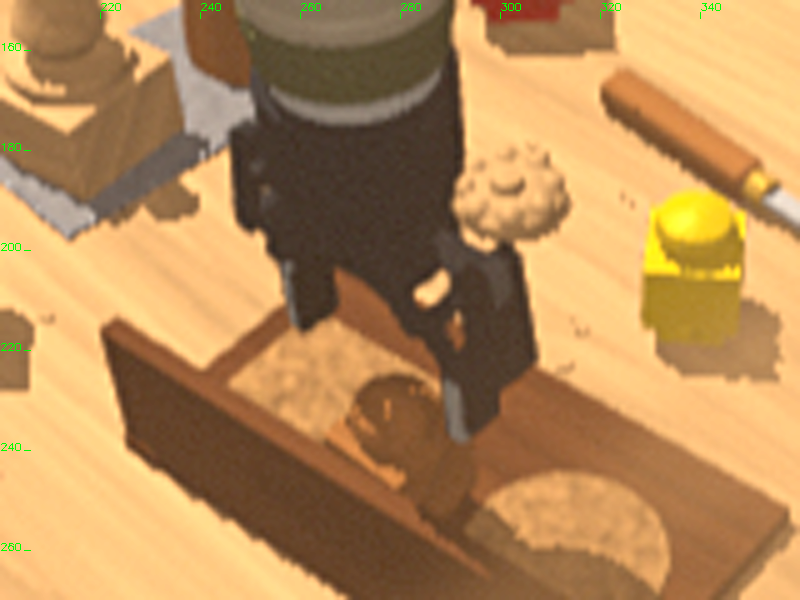

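```bash
python3 -m inch '[{"tx":0,"ty":0,"tz":1.5,"ax":0,"ay":0,"az":0,"claw":1},{"tx":0,"ty":0,"tz":3,"ax":0,"ay":0,"az":0,"claw":1},{"tx":0,"ty":0,"tz":4,"ax":0,"ay":0,"az":0,"claw":1},{"tx":0,"ty":0,"tz":4.5,"ax":0,"ay":0,"az":0,"claw":1},{"tx":0,"ty":0,"tz":4.6,"ax":0,"ay":0,"az":0,"claw":1},{"tx":0,"ty":0,"tz":4.6,"ax":0,"ay":0,"az":0,"claw":1}]' 40
python3 - <<'E'
from h import *
s=read_camera('scene');crop(s,200,150,360,270,5,'pics/s16.png')
E
```

```text
time: 20.15
ee_pos: [0.6216, 0.0075, 0.0553]
orientation: [-3.141, 0.001, -3.098]
ft_force: [-0.6, -0.0, 0.0]
opening: 1.001
```

View pics/s16.png

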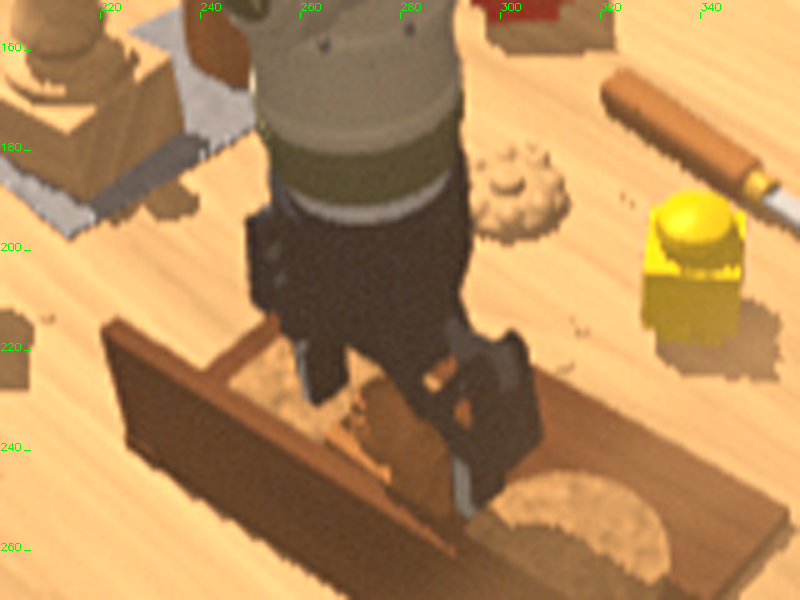

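```bash
python3 -m inch '[{"tx":0,"ty":0,"tz":0,"ax":0,"ay":0,"az":0,"claw":0.5},{"tx":0,"ty":0,"tz":0,"ax":0,"ay":0,"az":0,"claw":0.3},{"tx":0,"ty":0,"tz":0,"ax":0,"ay":0,"az":0,"claw":0.2},{"tx":0,"ty":0,"tz":0,"ax":0,"ay":0,"az":0,"claw":0},{"tx":0,"ty":0,"tz":0,"ax":0,"ay":0,"az":0,"claw":-0.3},{"tx":0,"ty":0,"tz":0,"ax":0,"ay":0,"az":0,"claw":-1},{"tx":0,"ty":0,"tz":0,"ax":0,"ay":0,"az":0,"claw":-1},{"tx":0,"ty":0,"tz":0,"ax":0,"ay":0,"az":0,"claw":-1},{"tx":0,"ty":0,"tz":0,"ax":0,"ay":0,"az":0,"claw":-1}]' 35
python3 - <<'E'
from h import *
s=read_camera('scene');crop(s,200,150,360,270,5,'pics/s17.png')
E
```

```text
time: 21.1
ee_pos: [0.6215, 0.0077, 0.0552]
orientation: [-3.142, 0.001, -3.098]
ft_force: [-1.0, 0.5, 5.2]
opening: 0.533
```

View pics/s17.png

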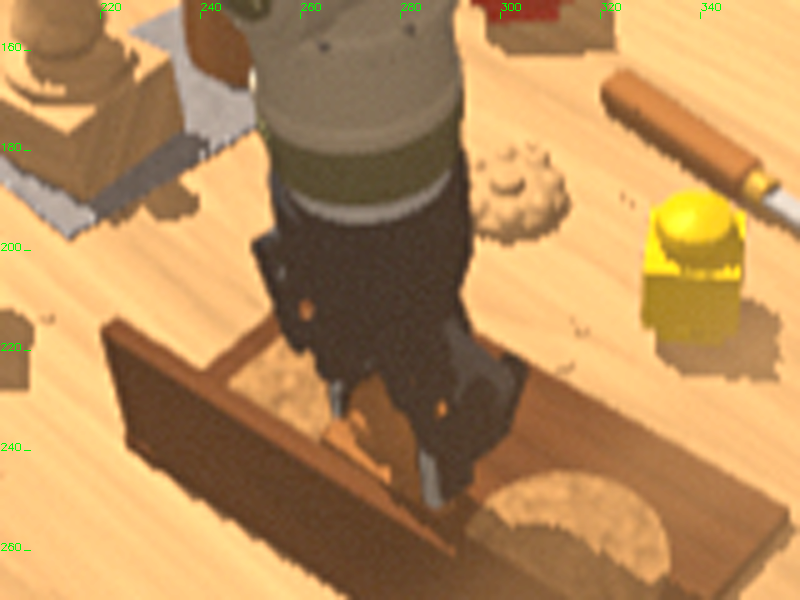

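```bash
python3 -m inch '[{"tx":0,"ty":0,"tz":-0.5,"ax":0,"ay":0,"az":0,"claw":-1},{"tx":0,"ty":0,"tz":-1.5,"ax":0,"ay":0,"az":0,"claw":-1},{"tx":0,"ty":0,"tz":-3,"ax":0,"ay":0,"az":0,"claw":-1},{"tx":0,"ty":0,"tz":-5,"ax":0,"ay":0,"az":0,"claw":-1},{"tx":0,"ty":0,"tz":-7,"ax":0,"ay":0,"az":0,"claw":-1},{"tx":0,"ty":0,"tz":-9,"ax":0,"ay":0,"az":0,"claw":-1},{"tx":0,"ty":0,"tz":-11,"ax":0,"ay":0,"az":0,"claw":-1},{"tx":0,"ty":0,"tz":-13,"ax":0,"ay":0,"az":0,"claw":-1},{"tx":0,"ty":0,"tz":-14,"ax":0,"ay":0,"az":0,"claw":-1},{"tx":0,"ty":0,"tz":-14,"ax":0,"ay":0,"az":0,"claw":-1}]' 35
python3 - <<'E'
from h import *
rel(.5077,.311,.19,188.6)
s=read_camera('scene');crop(s,180,50,380,200,4,'pics/s18.png')
E
```

```text
time: 22.15
ee_pos: [0.622, 0.0075, 0.1965]
orientation: [-3.141, 0.003, -3.098]
ft_force: [0.2, 0.1, -2.4]
opening: 0.528
shift cm [10.1  30.82  0.61] rot deg [-0.04  0.16 -6.11] t 22.15
```

View pics/s18.png

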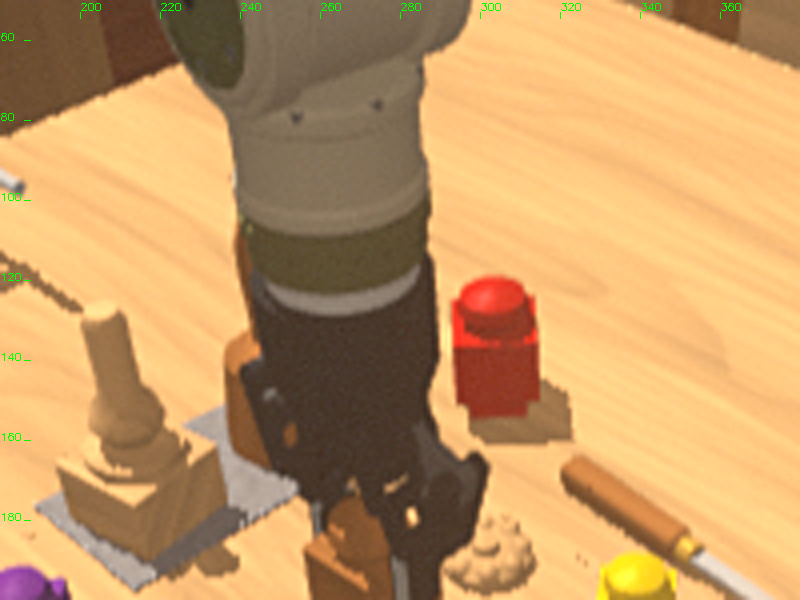

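```bash
python3 -m inch '[{"tx":0.5,"ty":1,"tz":0,"ax":0,"ay":0,"az":-1,"claw":-1},{"tx":1.2,"ty":3.5,"tz":0,"ax":0,"ay":0,"az":-2,"claw":-1},{"tx":2.1,"ty":6.5,"tz":0,"ax":0,"ay":0,"az":-3,"claw":-1},{"tx":3.1,"ty":9.5,"tz":0,"ax":0,"ay":0,"az":-4,"claw":-1},{"tx":4.1,"ty":12.5,"tz":0,"ax":0,"ay":0,"az":-5,"claw":-1},{"tx":5.1,"ty":15.5,"tz":0,"ax":0,"ay":0,"az":-6.1,"claw":-1},{"tx":6.1,"ty":18.5,"tz":0,"ax":0,"ay":0,"az":-6.1,"claw":-1},{"tx":7.1,"ty":21.5,"tz":0,"ax":0,"ay":0,"az":-6.1,"claw":-1},{"tx":8.1,"ty":24.5,"tz":0,"ax":0,"ay":0,"az":-6.1,"claw":-1},{"tx":9,"ty":27.5,"tz":0,"ax":0,"ay":0,"az":-6.1,"claw":-1},{"tx":9.7,"ty":29.8,"tz":0,"ax":0,"ay":0,"az":-6.1,"claw":-1},{"tx":10.1,"ty":30.8,"tz":0.6,"ax":0,"ay":0,"az":-6.1,"claw":-1},{"tx":10.1,"ty":30.8,"tz":2,"ax":0,"ay":0,"az":-6.1,"claw":-1},{"tx":10.1,"ty":30.8,"tz":4,"ax":0,"ay":0,"az":-6.1,"claw":-1},{"tx":10.1,"ty":30.8,"tz":5.5,"ax":0,"ay":0,"az":-6.1,"claw":-1},{"tx":10.1,"ty":30.8,"tz":6,"ax":0,"ay":0,"az":-6.1,"claw":-1},{"tx":10.1,"ty":30.8,"tz":6,"ax":0,"ay":0,"az":-6.1,"claw":-1}]' 35
python3 - <<'E'
from h import *
rel(.5077,.311,.10,188.6)
s=read_camera('scene');crop(s,330,160,490,280,5,'pics/s19.png')
t=read_camera('top');crop(t,140,100,300,220,5,'pics/t19.png')
E
```

```text
time: 23.9
ee_pos: [0.5057, 0.3101, 0.1331]
orientation: [-3.14, -0.003, -2.992]
ft_force: [-0.2, 0.8, -0.7]
opening: 0.53
shift cm [-0.22  0.06  3.31] rot deg [-0.06 -0.19 -0.02] t 23.9
```

View pics/s19.png

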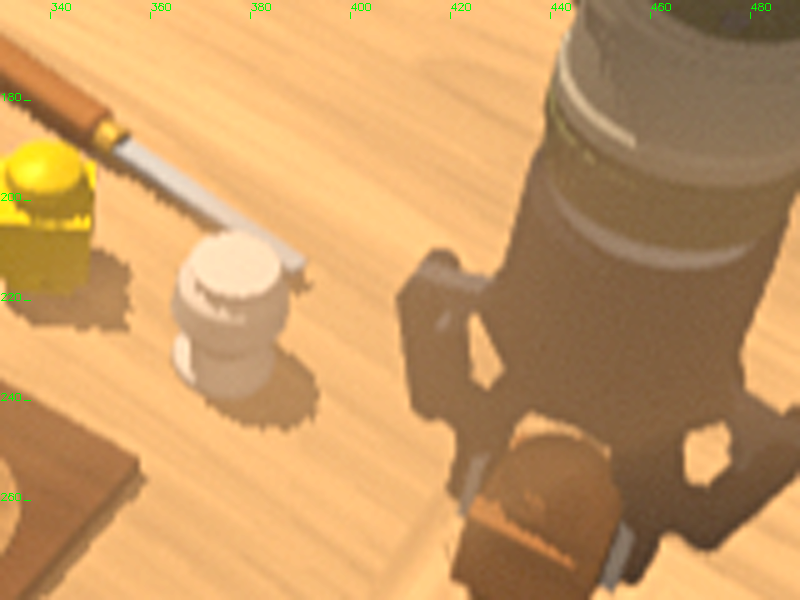

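View pics/t19.png

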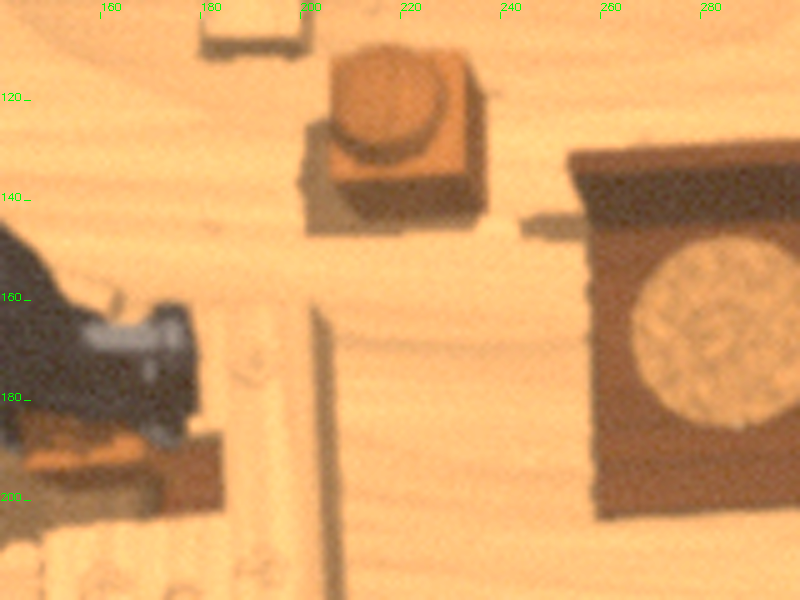

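```bash
python3 - <<'E'
from h import *
s=read_camera('scene');t=read_camera('top')
cv2.imwrite('pics/s20raw.png',s[:,:,::-1]);cv2.imwrite('pics/t20raw.png',t[:,:,::-1])
st=get_state();X=st['ee_pos'];yaw=st['orientation'][2]
zt=X[2]-.0432 # tenon end
M=R.from_euler('z',yaw).as_matrix()
for n,im,(x0,y0,x1,y1) in(('scene',s,(380,210,500,300)),('top',t,(130,150,230,225))):
    f=7; c=cv2.resize(im[y0:y1,x0:x1],None,fx=f,fy=f,interpolation=cv2.INTER_CUBIC)[:,:,::-1].copy();c=cv2.convertScaleAbs(c,alpha=1.8,beta=15)
    def sq(h,z,col,ctr=None,MM=M):
        P=[]
        for a,b in((1,1),(1,-1),(-1,-1),(-1,1)):
            w=(X if ctr is None else ctr)+MM@np.array([a*h,b*h,0]);P.append((proj(n,[w[0],w[1],z])-[x0,y0])*f)
        cv2.polylines(c,[np.int32(P)],True,col,1)
    sq(.023,zt+.014,(0,255,0));sq(.023,zt+.054,(0,255,255));sq(.016,zt,(255,0,0))
    sq(.018,.036,(255,0,255),np.array([.5077,.311,0]),R.from_euler('z',8.6,degrees=True).as_matrix())
    cv2.imwrite(f'pics/o20{n}.png',c)
E
```

```text
(no output)
```

View pics/o20scene.png

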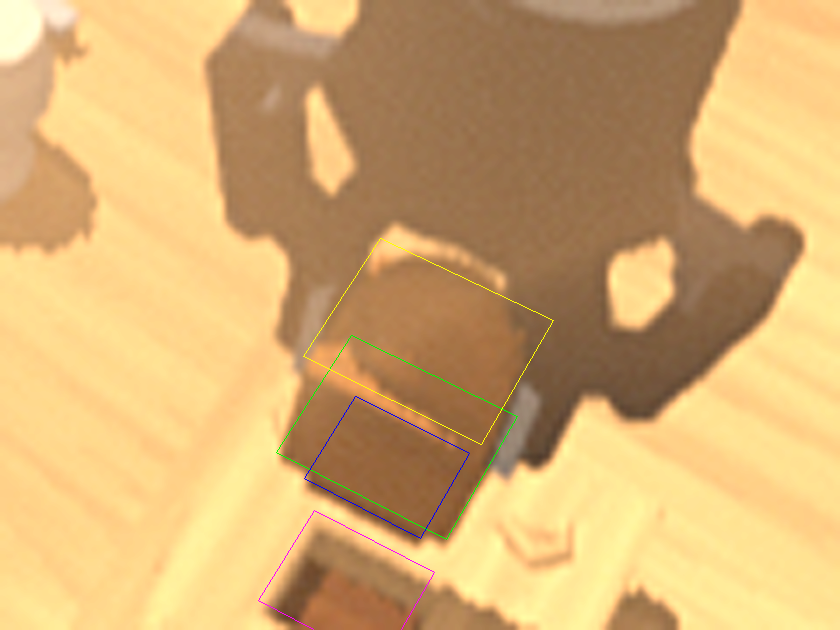

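View pics/o20top.png

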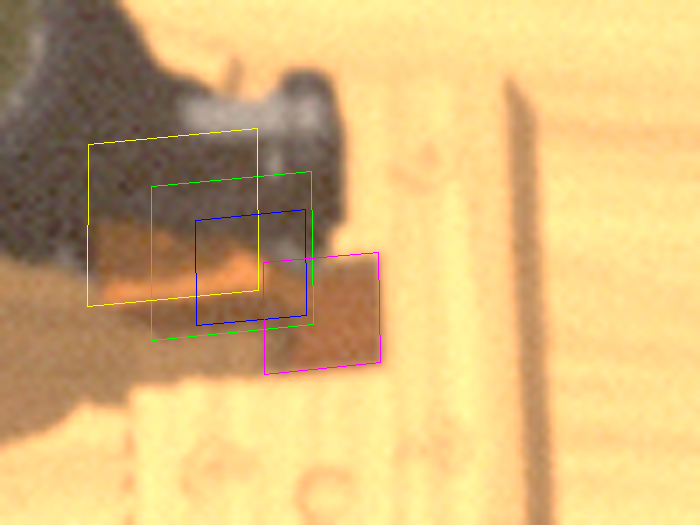

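```bash
python3 - <<'E'
from h import *
rel(.5085,.3125,.092,188.6)
E

```

```text
shift cm [-0.12  0.13  4.36] rot deg [ 0.02  0.09 -0.02] t 24.1
```

```bash
python3 -m inch '[{"tx":-0.1,"ty":0.1,"tz":1,"ax":0,"ay":0,"az":0,"claw":-1},{"tx":-0.1,"ty":0.1,"tz":2,"ax":0,"ay":0,"az":0,"claw":-1},{"tx":-0.1,"ty":0.1,"tz":3,"ax":0,"ay":0,"az":0,"claw":-1},{"tx":-0.1,"ty":0.1,"tz":4,"ax":0,"ay":0,"az":0,"claw":-1},{"tx":-0.1,"ty":0.1,"tz":4.3,"ax":0,"ay":0,"az":0,"claw":-1},{"tx":-0.1,"ty":0.1,"tz":4.3,"ax":0,"ay":0,"az":0,"claw":-1},{"tx":-0.1,"ty":0.1,"tz":4.3,"ax":0,"ay":0,"az":0,"claw":-1}]' 35
cat > ov.py <<'E'
from h import *
import sys
k=sys.argv[1];mx,my,fx,fy=map(float,sys.argv[2:6])  # mortise est, finial offset (world) from TCP
s=read_camera('scene');t=read_camera('top')
st=get_state();X=st['ee_pos']+np.array([fx,fy,0]);yaw=st['orientation'][2];print(st['ee_pos'],yaw)
zt=X[2]-.0432
M=R.from_euler('z',yaw).as_matrix()
for n,im,(x0,y0,x1,y1) in(('scene',s,(370,235,490,325)),('top',t,(130,150,230,225))):
    f=7; c=cv2.resize(im[y0:y1,x0:x1],None,fx=f,fy=f,interpolation=cv2.INTER_CUBIC)[:,:,::-1].copy();c=cv2.convertScaleAbs(c,alpha=1.8,beta=15)
    cv2.imwrite(f'pics/r{k}{n}.png',c)
    def sq(h,z,col,ctr=None,MM=M,hx=None):
        P=[]
        for a,b in((1,1),(1,-1),(-1,-1),(-1,1)):
            w=(X if ctr is None else ctr)+MM@np.array([a*(hx or h),b*h,0]);P.append((proj(n,[w[0],w[1],z])-[x0,y0])*f)
        cv2.polylines(c,[np.int32(P)],True,col,1)
    sq(.023,zt+.014,(0,255,0));sq(.023,zt+.054,(0,255,255));sq(.016,zt,(255,0,0))
    Mm=R.from_euler('z',8.6,degrees=True).as_matrix();C=np.array([mx,my,0])
    sq(.018,.036,(255,0,255),C,Mm);sq(.06,.036,(255,0,255),C,Mm,hx=.075)
    cv2.imwrite(f'pics/o{k}{n}.png',c)
E
python3 ov.py 21 .5077 .311 0 0
```

```text
time: 24.8
ee_pos: [0.5079, 0.3121, 0.0918]
orientation: [-3.142, 0.0, -2.992]
ft_force: [0.4, -0.1, -0.8]
opening: 0.532
[0.50806082 0.31227201 0.0922481 ] -2.9915440314315003
```

View pics/o21scene.png

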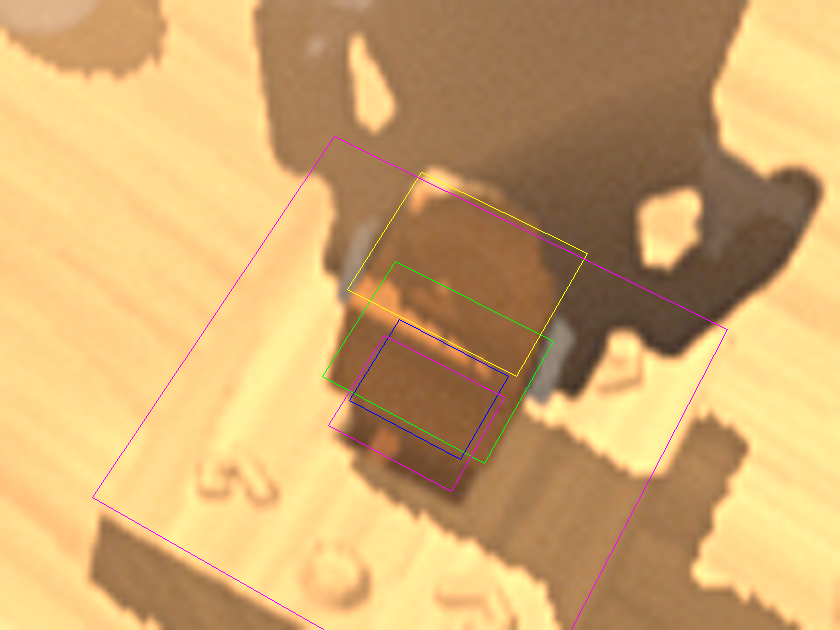

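View pics/o21top.png

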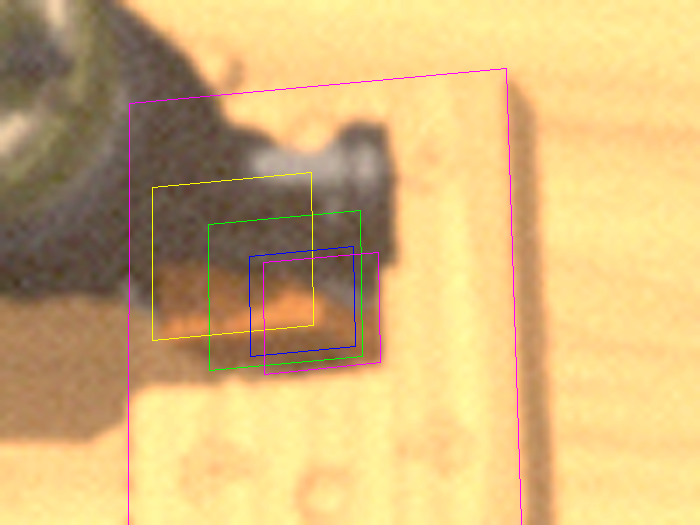

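```bash
python3 -m inch '[{"tx":0,"ty":0.1,"tz":0.4,"ax":0,"ay":0,"az":0,"claw":-1},{"tx":0,"ty":0.1,"tz":0.8,"ax":0,"ay":0,"az":0,"claw":-1},{"tx":0,"ty":0.1,"tz":1.1,"ax":0,"ay":0,"az":0,"claw":-1},{"tx":0,"ty":0.1,"tz":1.3,"ax":0,"ay":0,"az":0,"claw":-1},{"tx":0,"ty":0.1,"tz":1.4,"ax":0,"ay":0,"az":0,"claw":-1},{"tx":0,"ty":0.1,"tz":1.4,"ax":0,"ay":0,"az":0,"claw":-1}]' 35
python3 ov.py 22 .5097 .313 .0015 0
```

```text
time: 25.5
ee_pos: [0.5074, 0.313, 0.0775]
orientation: [-3.141, -0.0, -2.992]
ft_force: [0.5, -0.3, -1.6]
opening: 0.532
[0.50759437 0.31308789 0.07779186] -2.991544123667988
```

View pics/r22scene.png

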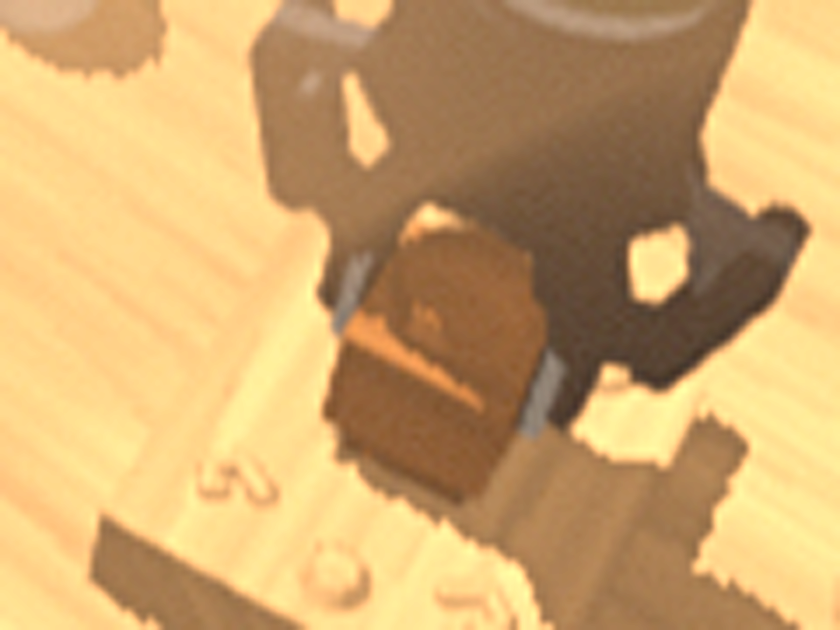

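View pics/o22top.png

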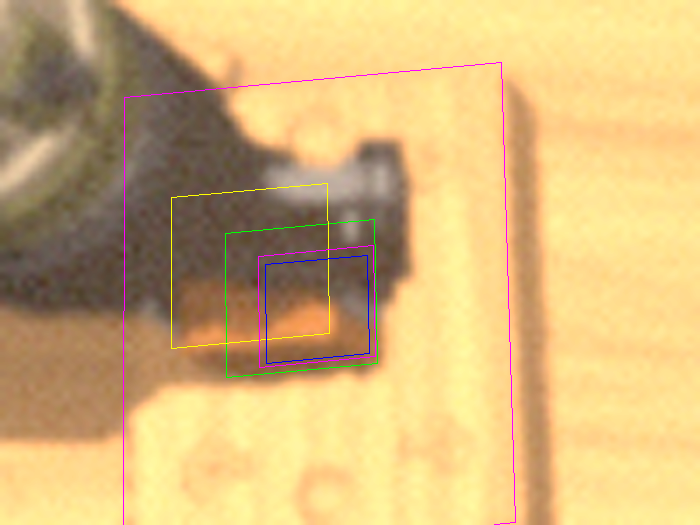

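```bash
python3 -m inch '[{"tx":0,"ty":0,"tz":0.2,"ax":0,"ay":0,"az":0,"claw":-1},{"tx":0,"ty":0,"tz":0.3,"ax":0,"ay":0,"az":0,"claw":-1},{"tx":0,"ty":0,"tz":0.4,"ax":0,"ay":0,"az":0,"claw":-1},{"tx":0,"ty":0,"tz":0.4,"ax":0,"ay":0,"az":0,"claw":-1}]' 35
```

```text
time: 26.0
ee_pos: [0.5074, 0.313, 0.0736]
orientation: [-3.141, -0.0, -2.992]
ft_force: [-0.6, 0.2, -1.9]
opening: 0.534
```

```bash
python3 -m inch '[{"tx":0,"ty":0,"tz":0.2,"ax":0,"ay":0,"az":0,"claw":-1},{"tx":0,"ty":0,"tz":0.4,"ax":0,"ay":0,"az":0,"claw":-1},{"tx":0,"ty":0,"tz":0.5,"ax":0,"ay":0,"az":0,"claw":-1},{"tx":0,"ty":0,"tz":0.5,"ax":0,"ay":0,"az":0,"claw":-1}]' 35
```

```text
time: 26.4
ee_pos: [0.5073, 0.313, 0.0685]
orientation: [-3.141, -0.0, -2.992]
ft_force: [-0.7, 0.2, -1.2]
opening: 0.53
```

```bash
python3 -m inch '[{"tx":0,"ty":0,"tz":0.1,"ax":0,"ay":0,"az":0,"claw":-1},{"tx":0,"ty":0,"tz":0.2,"ax":0,"ay":0,"az":0,"claw":-1},{"tx":0,"ty":0,"tz":0.3,"ax":0,"ay":0,"az":0,"claw":-1},{"tx":0,"ty":0,"tz":0.35,"ax":0,"ay":0,"az":0,"claw":-1},{"tx":0,"ty":0,"tz":0.35,"ax":0,"ay":0,"az":0,"claw":-1}]' 35
python3 ov.py 23 .5097 .313 .0015 0
```

```text
time: 26.9
ee_pos: [0.5075, 0.3131, 0.0653]
orientation: [-3.142, 0.0, -2.992]
ft_force: [-0.8, 0.2, -1.9]
opening: 0.529
[0.50756354 0.31307852 0.06526516] -2.991556353332113
```

View pics/r23scene.png

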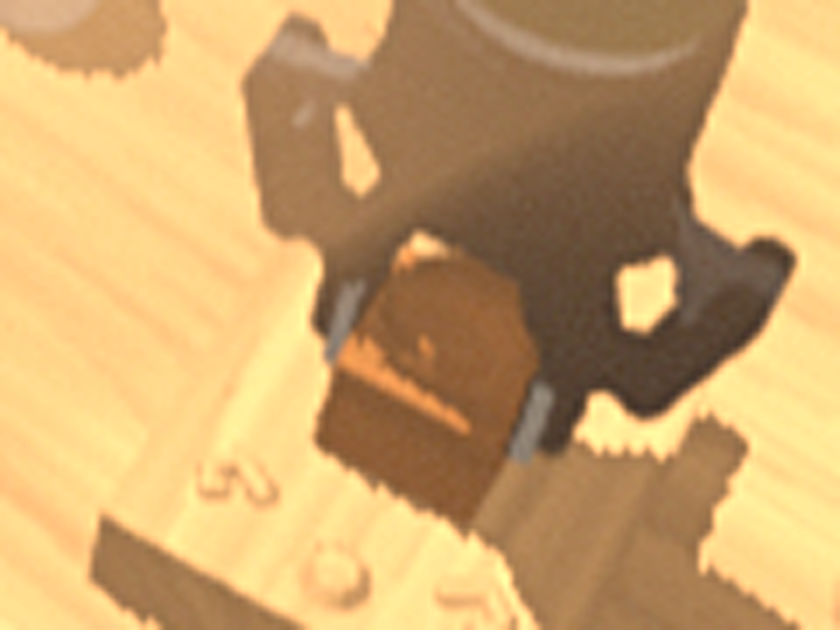

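```bash
python3 -m inch '[{"tx":0,"ty":0,"tz":0.05,"ax":0,"ay":0,"az":0,"claw":-1},{"tx":0,"ty":0,"tz":0.1,"ax":0,"ay":0,"az":0,"claw":-1},{"tx":0,"ty":0,"tz":0.1,"ax":0,"ay":0,"az":0,"claw":-1}]' 35
```

```text
time: 27.3
ee_pos: [0.5076, 0.3131, 0.0651]
orientation: [-3.142, 0.001, -2.991]
ft_force: [-1.8, -1.2, 5.3]
opening: 0.533
```

```bash
python3 -m inch '[{"tx":0,"ty":0,"tz":0,"ax":0,"ay":0,"az":0,"claw":0.3},{"tx":0,"ty":0,"tz":0,"ax":0,"ay":0,"az":0,"claw":0.6},{"tx":0,"ty":0,"tz":0,"ax":0,"ay":0,"az":0,"claw":1},{"tx":0,"ty":0,"tz":0,"ax":0,"ay":0,"az":0,"claw":1},{"tx":0,"ty":0,"tz":0,"ax":0,"ay":0,"az":0,"claw":1},{"tx":0,"ty":0,"tz":0,"ax":0,"ay":0,"az":0,"claw":1},{"tx":0,"ty":0,"tz":-1,"ax":0,"ay":0,"az":0,"claw":1},{"tx":0,"ty":0,"tz":-3,"ax":0,"ay":0,"az":0,"claw":1},{"tx":0,"ty":0,"tz":-5,"ax":0,"ay":0,"az":0,"claw":1},{"tx":0,"ty":0,"tz":-8,"ax":0,"ay":0,"az":0,"claw":1},{"tx":0,"ty":0,"tz":-12,"ax":0,"ay":0,"az":0,"claw":1},{"tx":0,"ty":0,"tz":-16,"ax":0,"ay":0,"az":0,"claw":1},{"tx":0,"ty":0,"tz":-19,"ax":0,"ay":0,"az":0,"claw":1},{"tx":0,"ty":0,"tz":-19,"ax":0,"ay":0,"az":0,"claw":1}]' 35
python3 ov.py 24 .5097 .313 .0015 0; python3 - <<'E'
from h import *
rel(.4489,-.312,.26,186.2)
E
```

```text
time: 28.7
ee_pos: [0.5097, 0.3141, 0.2606]
orientation: [3.139, 0.01, -2.992]
ft_force: [-0.6, 0.2, 0.1]
opening: 1.001
[0.50794438 0.31329652 0.25559569] -2.9915348299259676
shift cm [ 15.18 -60.94  -0.51] rot deg [0.04 0.14 2.4 ] t 28.8
```

View pics/r24scene.png

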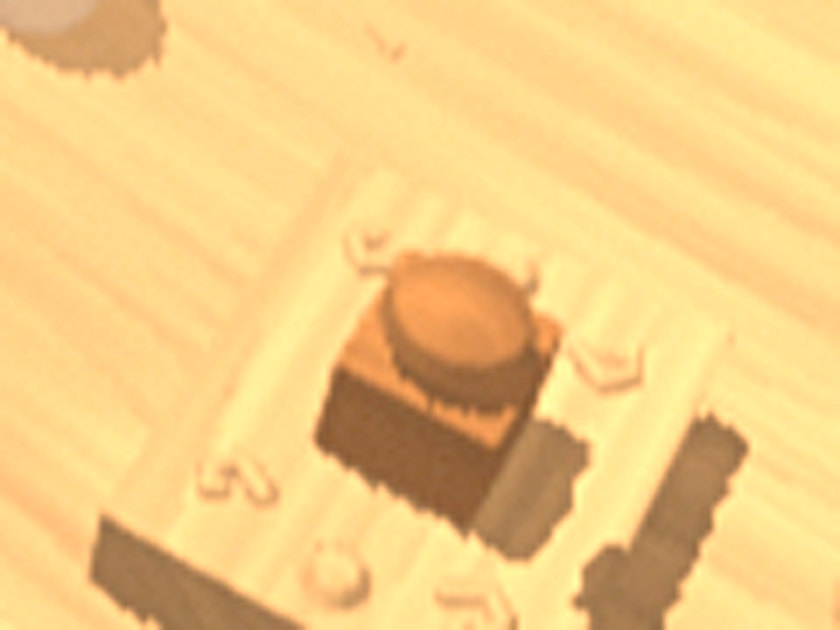

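View pics/r24top.png

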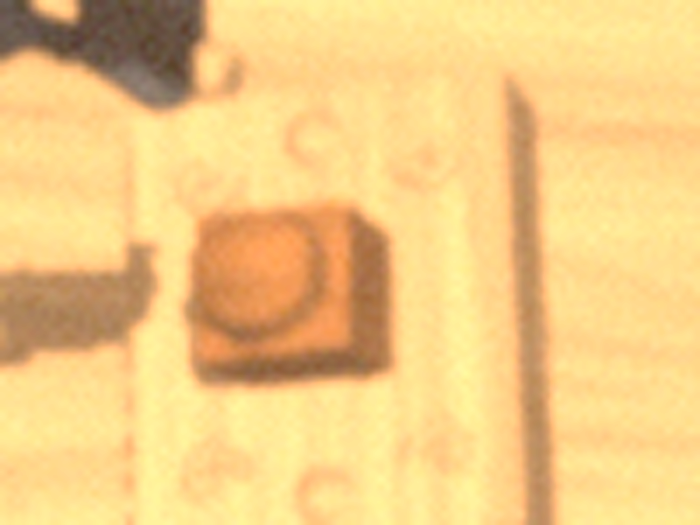

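```bash
python3 -m inch '[{"tx":0.5,"ty":-2,"tz":-0.5,"ax":0,"ay":0,"az":0,"claw":1},{"tx":1.5,"ty":-6,"tz":-0.5,"ax":0,"ay":0,"az":1,"claw":1},{"tx":2.5,"ty":-10,"tz":-0.5,"ax":0,"ay":0,"az":2.4,"claw":1},{"tx":3.5,"ty":-14,"tz":-0.5,"ax":0,"ay":0,"az":2.4,"claw":1},{"tx":4.5,"ty":-18,"tz":-0.5,"ax":0,"ay":0,"az":2.4,"claw":1},{"tx":5.5,"ty":-22,"tz":-0.5,"ax":0,"ay":0,"az":2.4,"claw":1},{"tx":6.5,"ty":-26,"tz":-0.5,"ax":0,"ay":0,"az":2.4,"claw":1},{"tx":7.5,"ty":-30,"tz":-0.5,"ax":0,"ay":0,"az":2.4,"claw":1},{"tx":8.5,"ty":-34,"tz":-0.5,"ax":0,"ay":0,"az":2.4,"claw":1},{"tx":9.5,"ty":-38,"tz":-0.5,"ax":0,"ay":0,"az":2.4,"claw":1},{"tx":10.5,"ty":-42,"tz":-0.5,"ax":0,"ay":0,"az":2.4,"claw":1},{"tx":11.5,"ty":-46,"tz":-0.5,"ax":0,"ay":0,"az":2.4,"claw":1},{"tx":12.5,"ty":-50,"tz":-0.5,"ax":0,"ay":0,"az":2.4,"claw":1},{"tx":13.5,"ty":-54,"tz":-0.5,"ax":0,"ay":0,"az":2.4,"claw":1},{"tx":14.4,"ty":-58,"tz":-0.5,"ax":0,"ay":0,"az":2.4,"claw":1},{"tx":15,"ty":-60,"tz":-0.5,"ax":0,"ay":0,"az":2.4,"claw":1},{"tx":15.2,"ty":-60.9,"tz":-0.5,"ax":0,"ay":0,"az":2.4,"claw":1},{"tx":15.2,"ty":-60.9,"tz":-0.5,"ax":0,"ay":0,"az":2.4,"claw":1},{"tx":15.2,"ty":-60.9,"tz":-0.5,"ax":0,"ay":0,"az":2.4,"claw":1}]' 35
python3 - <<'E'
from h import *
rel(.4489,-.312,.142,186.2)
t=read_camera('top');crop(t,100,100,500,300,2,'pics/t25.png')
E
```

```text
time: 30.7
ee_pos: [0.448, -0.3106, 0.2586]
orientation: [3.14, -0.001, -3.033]
ft_force: [-0.7, 0.9, -0.3]
opening: 1.0
shift cm [-0.08 -0.17 11.66] rot deg [ 0.09 -0.05  0.03] t 30.7
```

View pics/t25.png

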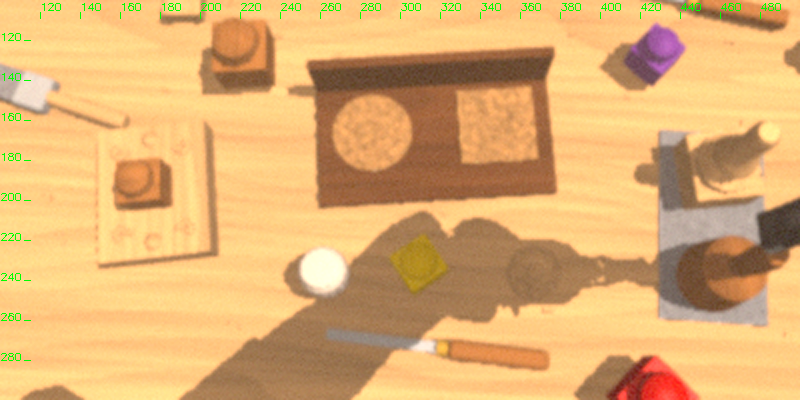

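Finial sits square at (169,191); mallet and baluster stand on the mat. Descend onto the mallet handle.

```bash
python3 -m inch '[{"tx":-0.1,"ty":-0.2,"tz":2,"ax":0,"ay":0,"az":0,"claw":1},{"tx":-0.1,"ty":-0.2,"tz":5,"ax":0,"ay":0,"az":0,"claw":1},{"tx":-0.1,"ty":-0.2,"tz":8,"ax":0,"ay":0,"az":0,"claw":1},{"tx":-0.1,"ty":-0.2,"tz":10,"ax":0,"ay":0,"az":0,"claw":1},{"tx":-0.1,"ty":-0.2,"tz":11.2,"ax":0,"ay":0,"az":0,"claw":1},{"tx":-0.1,"ty":-0.2,"tz":11.7,"ax":0,"ay":0,"az":0,"claw":1},{"tx":-0.1,"ty":-0.2,"tz":11.7,"ax":0,"ay":0,"az":0,"claw":1},{"tx":-0.1,"ty":-0.2,"tz":11.7,"ax":0,"ay":0,"az":0,"claw":0},{"tx":-0.1,"ty":-0.2,"tz":11.7,"ax":0,"ay":0,"az":0,"claw":-1},{"tx":-0.1,"ty":-0.2,"tz":11.7,"ax":0,"ay":0,"az":0,"claw":-1},{"tx":-0.1,"ty":-0.2,"tz":11.7,"ax":0,"ay":0,"az":0,"claw":-1},{"tx":-0.1,"ty":-0.2,"tz":11.7,"ax":0,"ay":0,"az":0,"claw":-1},{"tx":-0.1,"ty":-0.2,"tz":11.7,"ax":0,"ay":0,"az":0,"claw":-1},{"tx":-0.1,"ty":-0.2,"tz":11.7,"ax":0,"ay":0,"az":0,"claw":-1},{"tx":-0.1,"ty":-0.2,"tz":11.7,"ax":0,"ay":0,"az":0,"claw":-1}]' 50
python3 - <<'E'
from h import *
rel(.595,.077,.275,186.2)
E
```

```text
time: 32.25
ee_pos: [0.4496, -0.3131, 0.1429]
orientation: [3.141, 0.001, -3.033]
ft_force: [-0.9, 3.8, 5.3]
opening: 0.318
shift cm [-18.69  37.22 -13.17] rot deg [0.04 0.04 0.02] t 32.25
```

```bash
python3 -m inch '[{"tx":0,"ty":0,"tz":-0.5,"ax":0,"ay":0,"az":0,"claw":-1},{"tx":0,"ty":0,"tz":-1.5,"ax":0,"ay":0,"az":0,"claw":-1},{"tx":0,"ty":0,"tz":-3,"ax":0,"ay":0,"az":0,"claw":-1},{"tx":0,"ty":0,"tz":-5.5,"ax":0,"ay":0,"az":0,"claw":-1},{"tx":0,"ty":0,"tz":-8,"ax":0,"ay":0,"az":0,"claw":-1},{"tx":0,"ty":0,"tz":-10.5,"ax":0,"ay":0,"az":0,"claw":-1},{"tx":0,"ty":0,"tz":-12.5,"ax":0,"ay":0,"az":0,"claw":-1},{"tx":0,"ty":1,"tz":-13.2,"ax":0,"ay":0,"az":0,"claw":-1},{"tx":-0.3,"ty":3,"tz":-13.2,"ax":0,"ay":0,"az":0,"claw":-1},{"tx":-1,"ty":5.5,"tz":-13.2,"ax":0,"ay":0,"az":0,"claw":-1},{"tx":-2,"ty":8,"tz":-13.2,"ax":0,"ay":0,"az":0,"claw":-1},{"tx":-3,"ty":11,"tz":-13.2,"ax":0,"ay":0,"az":0,"claw":-1},{"tx":-4.5,"ty":14,"tz":-13.2,"ax":0,"ay":0,"az":0,"claw":-1},{"tx":-6,"ty":17,"tz":-13.2,"ax":0,"ay":0,"az":0,"claw":-1},{"tx":-8,"ty":20,"tz":-13.2,"ax":0,"ay":0,"az":0,"claw":-1},{"tx":-10,"ty":23,"tz":-13.2,"ax":0,"ay":0,"az":0,"claw":-1},{"tx":-12,"ty":26,"tz":-13.2,"ax":0,"ay":0,"az":0,"claw":-1},{"tx":-13.5,"ty":28,"tz":-13.2,"ax":0,"ay":0,"az":0,"claw":-1},{"tx":-14,"ty":29,"tz":-13.2,"ax":0,"ay":0,"az":0,"claw":-1},{"tx":-14,"ty":29,"tz":-13.2,"ax":0,"ay":0,"az":0,"claw":-1}]' 50
python3 - <<'E'
from h import *
rel(.595,.077,.154,186.2)
E
```

```text
time: 34.25
ee_pos: [0.5563, -0.0079, 0.2729]
orientation: [3.141, -0.003, -3.03]
ft_force: [-0.0, -0.5, -4.0]
opening: 0.313
shift cm [-4.82  8.   11.89] rot deg [ 0.05 -0.16  0.18] t 34.25
```

```bash
python3 -m inch '[{"tx":-0.8,"ty":1.2,"tz":0,"ax":0,"ay":0,"az":0,"claw":-1},{"tx":-2,"ty":3.3,"tz":0,"ax":0,"ay":0,"az":0,"claw":-1},{"tx":-3.3,"ty":5.5,"tz":0,"ax":0,"ay":0,"az":0,"claw":-1},{"tx":-4.3,"ty":7.2,"tz":0,"ax":0,"ay":0,"az":0,"claw":-1},{"tx":-4.8,"ty":8,"tz":0.5,"ax":0,"ay":0,"az":0,"claw":-1},{"tx":-4.8,"ty":8,"tz":2,"ax":0,"ay":0,"az":0,"claw":-1},{"tx":-4.8,"ty":8,"tz":4,"ax":0,"ay":0,"az":0,"claw":-1},{"tx":-4.8,"ty":8,"tz":6,"ax":0,"ay":0,"az":0,"claw":-1},{"tx":-4.8,"ty":8,"tz":8,"ax":0,"ay":0,"az":0,"claw":-1},{"tx":-4.8,"ty":8,"tz":9.5,"ax":0,"ay":0,"az":0,"claw":-1},{"tx":-4.8,"ty":8,"tz":10.5,"ax":0,"ay":0,"az":0,"claw":-1},{"tx":-4.8,"ty":8,"tz":10.8,"ax":0,"ay":0,"az":0,"claw":-1},{"tx":-4.8,"ty":8,"tz":10.8,"ax":0,"ay":0,"az":0,"claw":-1}]' 50
python3 - <<'E'
from h import *
rel(.595,.077,.155,186.2)
s=read_camera('scene');crop(s,220,130,420,280,4,'pics/s26.png')
E
```

```text
time: 35.55
ee_pos: [0.5962, 0.0741, 0.166]
orientation: [-3.141, -0.001, -3.034]
ft_force: [-0.5, -0.1, -3.4]
opening: 0.315
shift cm [0.09 0.31 1.1 ] rot deg [-0.01 -0.04 -0.04] t 35.55
```

View pics/s26.png

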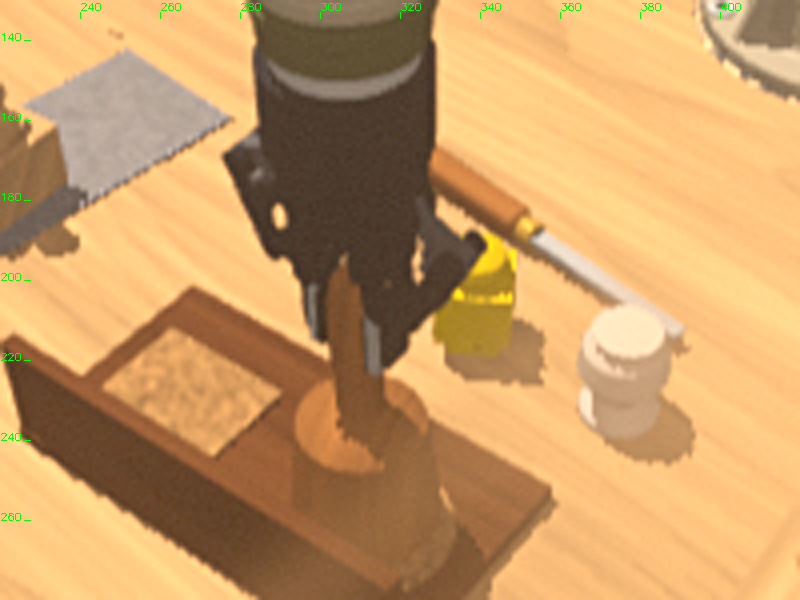

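```bash
python3 -m inch '[{"tx":0.1,"ty":0.2,"tz":0.3,"ax":0,"ay":0,"az":0,"claw":-1},{"tx":0.1,"ty":0.3,"tz":0.6,"ax":0,"ay":0,"az":0,"claw":-1},{"tx":0.1,"ty":0.3,"tz":0.8,"ax":0,"ay":0,"az":0,"claw":-1},{"tx":0.1,"ty":0.3,"tz":1,"ax":0,"ay":0,"az":0,"claw":-1},{"tx":0.1,"ty":0.3,"tz":1.1,"ax":0,"ay":0,"az":0,"claw":-1},{"tx":0.1,"ty":0.3,"tz":1.1,"ax":0,"ay":0,"az":0,"claw":-1}]' 50
```

```text
time: 36.2
ee_pos: [0.595, 0.0773, 0.1551]
orientation: [-3.142, -0.0, -3.033]
ft_force: [-0.9, -0.1, -3.8]
opening: 0.313
```

```bash
python3 -m inch '[{"tx":0,"ty":0,"tz":0.1,"ax":0,"ay":0,"az":0,"claw":-1},{"tx":0,"ty":0,"tz":0.15,"ax":0,"ay":0,"az":0,"claw":-1},{"tx":0,"ty":0,"tz":0.15,"ax":0,"ay":0,"az":0,"claw":-1}]' 50
```

```text
time: 36.5
ee_pos: [0.5956, 0.0775, 0.1548]
orientation: [-3.142, 0.002, -3.033]
ft_force: [-0.2, 1.6, 3.9]
opening: 0.312
```

Contact. Release and rise, then head to the baluster.

```bash
python3 -m inch '[{"tx":0,"ty":0,"tz":0,"ax":0,"ay":0,"az":0,"claw":0},{"tx":0,"ty":0,"tz":0,"ax":0,"ay":0,"az":0,"claw":1},{"tx":0,"ty":0,"tz":0,"ax":0,"ay":0,"az":0,"claw":1},{"tx":0,"ty":0,"tz":0,"ax":0,"ay":0,"az":0,"claw":1},{"tx":0,"ty":0,"tz":0,"ax":0,"ay":0,"az":0,"claw":1},{"tx":0,"ty":0,"tz":-1,"ax":0,"ay":0,"az":0,"claw":1},{"tx":0,"ty":0,"tz":-3,"ax":0,"ay":0,"az":0,"claw":1},{"tx":0,"ty":0,"tz":-5,"ax":0,"ay":0,"az":0,"claw":1},{"tx":0,"ty":0,"tz":-8,"ax":0,"ay":0,"az":0,"claw":1},{"tx":0,"ty":0,"tz":-10.5,"ax":0,"ay":0,"az":0,"claw":1},{"tx":0,"ty":0,"tz":-10.5,"ax":0,"ay":0,"az":0,"claw":1}]' 50
python3 - <<'E'
from h import *
rel(.5645,-.3125,.26,186.2)
E
```

```text
time: 37.6
ee_pos: [0.5971, 0.0773, 0.2638]
orientation: [-3.141, 0.008, -3.033]
ft_force: [0.3, 0.8, 0.2]
opening: 0.997
shift cm [  7.45 -38.4    0.36] rot deg [-0.06  0.45 -0.  ] t 37.6
```

```bash
python3 -m inch '[{"tx":0.4,"ty":-2,"tz":0,"ax":0,"ay":0,"az":0,"claw":1},{"tx":1.2,"ty":-6,"tz":0,"ax":0,"ay":0,"az":0,"claw":1},{"tx":2,"ty":-10,"tz":0,"ax":0,"ay":0,"az":0,"claw":1},{"tx":2.7,"ty":-14,"tz":0,"ax":0,"ay":0,"az":0,"claw":1},{"tx":3.5,"ty":-18,"tz":0,"ax":0,"ay":0,"az":0,"claw":1},{"tx":4.3,"ty":-22,"tz":0,"ax":0,"ay":0,"az":0,"claw":1},{"tx":5,"ty":-26,"tz":0,"ax":0,"ay":0,"az":0,"claw":1},{"tx":5.8,"ty":-30,"tz":0,"ax":0,"ay":0,"az":0,"claw":1},{"tx":6.5,"ty":-34,"tz":0,"ax":0,"ay":0,"az":0,"claw":1},{"tx":7.1,"ty":-37,"tz":0,"ax":0,"ay":0,"az":0,"claw":1},{"tx":7.4,"ty":-38.4,"tz":0,"ax":0,"ay":0,"az":0,"claw":1},{"tx":7.4,"ty":-38.4,"tz":0,"ax":0,"ay":0,"az":0,"claw":1},{"tx":7.4,"ty":-38.4,"tz":0,"ax":0,"ay":0,"az":0,"claw":1}]' 50
python3 - <<'E'
from h import *
rel(.5645,-.3125,.1335,186.2)
t=read_camera('top');crop(t,240,115,400,235,5,'pics/t27.png')
E
```

```text
time: 38.9
ee_pos: [0.5629, -0.3114, 0.2585]
orientation: [3.14, -0.0, -3.033]
ft_force: [0.3, 0.3, 2.0]
opening: 0.999
shift cm [-0.15 -0.14 12.5 ] rot deg [ 0.06 -0.02  0.01] t 38.9
```

View pics/t27.png

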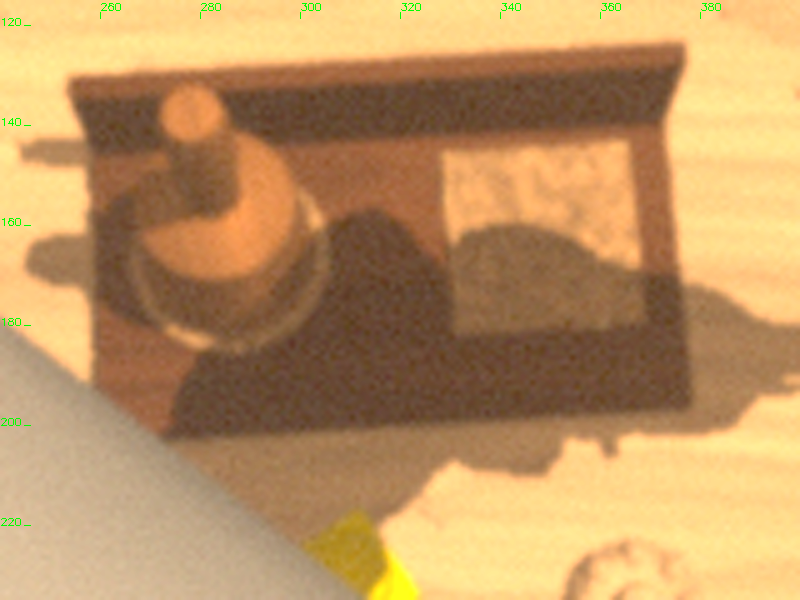

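```bash
python3 -m inch '[{"tx":-0.1,"ty":-0.1,"tz":2,"ax":0,"ay":0,"az":0,"claw":1},{"tx":-0.1,"ty":-0.1,"tz":5,"ax":0,"ay":0,"az":0,"claw":1},{"tx":-0.1,"ty":-0.1,"tz":8,"ax":0,"ay":0,"az":0,"claw":1},{"tx":-0.1,"ty":-0.1,"tz":10.5,"ax":0,"ay":0,"az":0,"claw":1},{"tx":-0.1,"ty":-0.1,"tz":12,"ax":0,"ay":0,"az":0,"claw":1},{"tx":-0.1,"ty":-0.1,"tz":12.5,"ax":0,"ay":0,"az":0,"claw":1},{"tx":-0.1,"ty":-0.1,"tz":12.5,"ax":0,"ay":0,"az":0,"claw":1},{"tx":-0.1,"ty":-0.1,"tz":12.5,"ax":0,"ay":0,"az":0,"claw":0},{"tx":-0.1,"ty":-0.1,"tz":12.5,"ax":0,"ay":0,"az":0,"claw":-1},{"tx":-0.1,"ty":-0.1,"tz":12.5,"ax":0,"ay":0,"az":0,"claw":-1},{"tx":-0.1,"ty":-0.1,"tz":12.5,"ax":0,"ay":0,"az":0,"claw":-1},{"tx":-0.1,"ty":-0.1,"tz":12.5,"ax":0,"ay":0,"az":0,"claw":-1},{"tx":-0.1,"ty":-0.1,"tz":12.5,"ax":0,"ay":0,"az":0,"claw":-1},{"tx":-0.1,"ty":-0.1,"tz":12.5,"ax":0,"ay":0,"az":0,"claw":-1}]' 45
python3 - <<'E'
from h import *
rel(.610,-.065,.26,186.2)
E
```

```text
time: 40.35
ee_pos: [0.5644, -0.3132, 0.1346]
orientation: [-3.141, 0.001, -3.033]
ft_force: [-0.5, 2.3, 6.1]
opening: 0.319
shift cm [ -7.23  24.18 -12.54] rot deg [-0.02  0.05  0.  ] t 40.35
```

```bash
python3 -m inch '[{"tx":0,"ty":0,"tz":-0.5,"ax":0,"ay":0,"az":0,"claw":-1},{"tx":0,"ty":0,"tz":-1.5,"ax":0,"ay":0,"az":0,"claw":-1},{"tx":0,"ty":0,"tz":-3,"ax":0,"ay":0,"az":0,"claw":-1},{"tx":0,"ty":0,"tz":-5.5,"ax":0,"ay":0,"az":0,"claw":-1},{"tx":0,"ty":0,"tz":-8,"ax":0,"ay":0,"az":0,"claw":-1},{"tx":0,"ty":0,"tz":-10.5,"ax":0,"ay":0,"az":0,"claw":-1},{"tx":0,"ty":0,"tz":-12,"ax":0,"ay":0,"az":0,"claw":-1},{"tx":-0.3,"ty":1,"tz":-12.5,"ax":0,"ay":0,"az":0,"claw":-1},{"tx":-0.9,"ty":3,"tz":-12.5,"ax":0,"ay":0,"az":0,"claw":-1},{"tx":-1.7,"ty":5.5,"tz":-12.5,"ax":0,"ay":0,"az":0,"claw":-1},{"tx":-2.5,"ty":8.5,"tz":-12.5,"ax":0,"ay":0,"az":0,"claw":-1},{"tx":-3.4,"ty":11.5,"tz":-12.5,"ax":0,"ay":0,"az":0,"claw":-1},{"tx":-4.3,"ty":14.5,"tz":-12.5,"ax":0,"ay":0,"az":0,"claw":-1},{"tx":-5.2,"ty":17.5,"tz":-12.5,"ax":0,"ay":0,"az":0,"claw":-1},{"tx":-6,"ty":20,"tz":-12.5,"ax":0,"ay":0,"az":0,"claw":-1},{"tx":-6.6,"ty":22,"tz":-12.5,"ax":0,"ay":0,"az":0,"claw":-1},{"tx":-7,"ty":23.5,"tz":-12.5,"ax":0,"ay":0,"az":0,"claw":-1},{"tx":-7.2,"ty":24.2,"tz":-12.5,"ax":0,"ay":0,"az":0,"claw":-1},{"tx":-7.2,"ty":24.2,"tz":-12.5,"ax":0,"ay":0,"az":0,"claw":-1},{"tx":-7.2,"ty":24.2,"tz":-12.5,"ax":0,"ay":0,"az":0,"claw":-1}]' 45
python3 - <<'E'
from h import *
rel(.610,-.065,.1466,186.2)
s=read_camera('scene');crop(s,180,80,380,230,4,'pics/s28.png')
E
```

```text
time: 42.35
ee_pos: [0.6094, -0.0655, 0.2586]
orientation: [-3.141, -0.0, -3.034]
ft_force: [0.5, -0.2, -2.9]
opening: 0.316
shift cm [-0.07  0.05 11.2 ] rot deg [-0.03 -0.03 -0.03] t 42.35
```

View pics/s28.png

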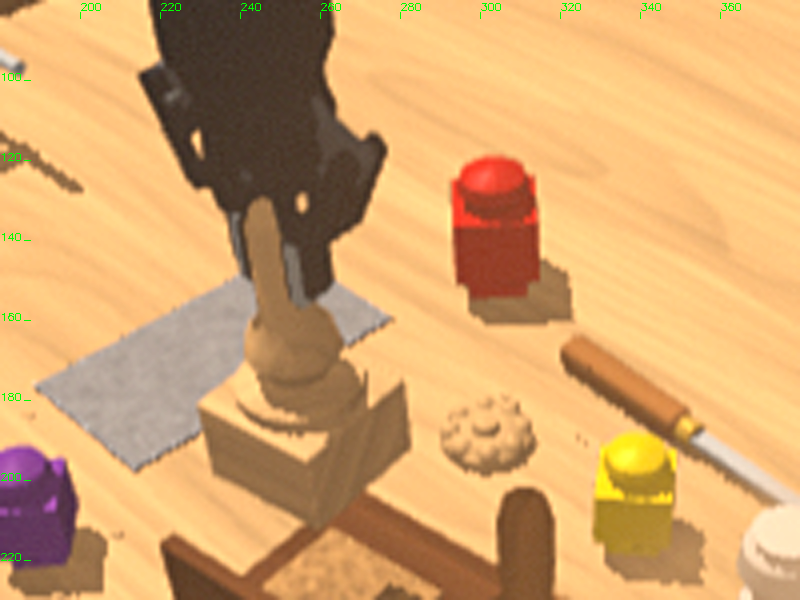

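```bash
python3 -m inch '[{"tx":-0.1,"ty":0,"tz":1,"ax":0,"ay":0,"az":0,"claw":-1},{"tx":-0.1,"ty":0,"tz":3,"ax":0,"ay":0,"az":0,"claw":-1},{"tx":-0.1,"ty":0,"tz":5,"ax":0,"ay":0,"az":0,"claw":-1},{"tx":-0.1,"ty":0,"tz":7,"ax":0,"ay":0,"az":0,"claw":-1},{"tx":-0.1,"ty":0,"tz":8.5,"ax":0,"ay":0,"az":0,"claw":-1},{"tx":-0.1,"ty":0,"tz":9.5,"ax":0,"ay":0,"az":0,"claw":-1},{"tx":-0.1,"ty":0,"tz":10.2,"ax":0,"ay":0,"az":0,"claw":-1},{"tx":-0.1,"ty":0,"tz":10.7,"ax":0,"ay":0,"az":0,"claw":-1},{"tx":-0.1,"ty":0,"tz":11,"ax":0,"ay":0,"az":0,"claw":-1},{"tx":-0.1,"ty":0,"tz":11.1,"ax":0,"ay":0,"az":0,"claw":-1},{"tx":-0.1,"ty":0,"tz":11.1,"ax":0,"ay":0,"az":0,"claw":-1}]' 45
python3 - <<'E'
from h import *
rel(.610,-.065,.1466,186.2)
s=read_camera('scene');crop(s,200,130,360,250,5,'pics/s29.png')
E
```

```text
time: 43.5
ee_pos: [0.6108, -0.0649, 0.1482]
orientation: [-3.141, 0.001, -3.033]
ft_force: [0.2, 0.6, -3.5]
opening: 0.314
shift cm [ 0.09 -0.    0.16] rot deg [-0.02  0.04 -0.  ] t 43.5
```

View pics/s29.png

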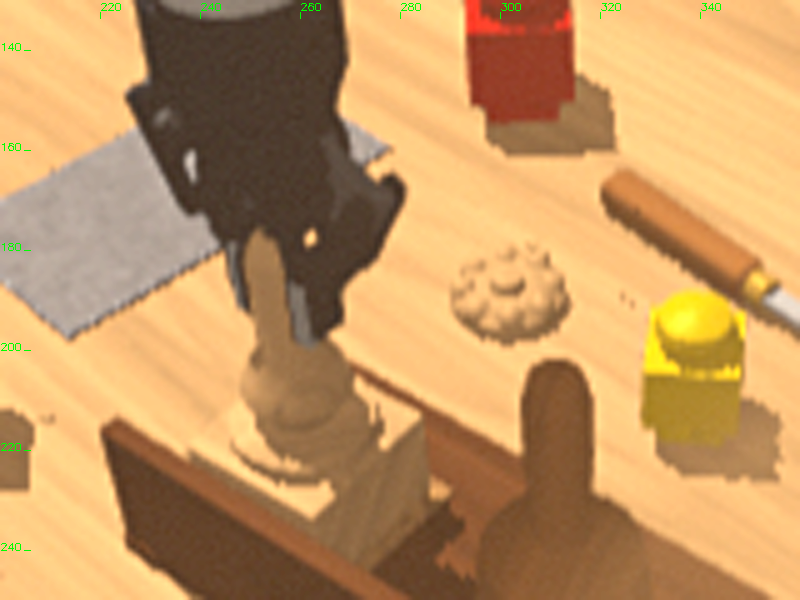

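```bash
python3 -m inch '[{"tx":0.05,"ty":0,"tz":0.1,"ax":0,"ay":0,"az":0,"claw":-1},{"tx":0.05,"ty":0,"tz":0.2,"ax":0,"ay":0,"az":0,"claw":-1},{"tx":0.05,"ty":0,"tz":0.25,"ax":0,"ay":0,"az":0,"claw":-1},{"tx":0.05,"ty":0,"tz":0.25,"ax":0,"ay":0,"az":0,"claw":-1}]' 45
```

```text
time: 43.95
ee_pos: [0.6104, -0.0648, 0.1466]
orientation: [-3.141, 0.002, -3.033]
ft_force: [-2.4, 1.2, 5.7]
opening: 0.312
```

Contact. Release, rise, and move back out of the way.

```bash
python3 -m inch '[{"tx":0,"ty":0,"tz":0,"ax":0,"ay":0,"az":0,"claw":0},{"tx":0,"ty":0,"tz":0,"ax":0,"ay":0,"az":0,"claw":1},{"tx":0,"ty":0,"tz":0,"ax":0,"ay":0,"az":0,"claw":1},{"tx":0,"ty":0,"tz":0,"ax":0,"ay":0,"az":0,"claw":1},{"tx":0,"ty":0,"tz":0,"ax":0,"ay":0,"az":0,"claw":1},{"tx":0,"ty":0,"tz":-1,"ax":0,"ay":0,"az":0,"claw":1},{"tx":0,"ty":0,"tz":-3,"ax":0,"ay":0,"az":0,"claw":1},{"tx":0,"ty":0,"tz":-5,"ax":0,"ay":0,"az":0,"claw":1},{"tx":0,"ty":0,"tz":-8,"ax":0,"ay":0,"az":0,"claw":1},{"tx":0,"ty":0,"tz":-11,"ax":0,"ay":0,"az":0,"claw":1},{"tx":0.5,"ty":-3,"tz":-12,"ax":0,"ay":0,"az":0,"claw":1},{"tx":1.5,"ty":-7,"tz":-12,"ax":0,"ay":0,"az":0,"claw":1},{"tx":3,"ty":-11,"tz":-12,"ax":0,"ay":0,"az":0,"claw":1},{"tx":4.5,"ty":-15,"tz":-12,"ax":0,"ay":0,"az":0,"claw":1},{"tx":6,"ty":-19,"tz":-12,"ax":0,"ay":0,"az":0,"claw":1},{"tx":8,"ty":-22,"tz":-12,"ax":0,"ay":0,"az":0,"claw":1},{"tx":10,"ty":-24,"tz":-12,"ax":0,"ay":0,"az":0,"claw":1},{"tx":10,"ty":-24,"tz":-12,"ax":0,"ay":0,"az":0,"claw":1},{"tx":10,"ty":-24,"tz":-12,"ax":0,"ay":0,"az":0,"claw":1},{"tx":10,"ty":-24,"tz":-12,"ax":0,"ay":0,"az":0,"claw":1}]' 45
python3 - <<'E'
from h import *
t=read_camera('top');s=read_camera('scene')
crop(t,140,100,400,250,3,'pics/t30.png');crop(s,200,160,500,340,2,'pics/s30.png')
crop(t,240,115,400,235,5,'pics/t30z.png')
E
```

```text
time: 45.95
ee_pos: [0.537, -0.3136, 0.2658]
orientation: [-3.141, 0.001, -3.033]
ft_force: [-0.2, -0.4, 0.4]
opening: 1.001
```

View pics/t30z.png

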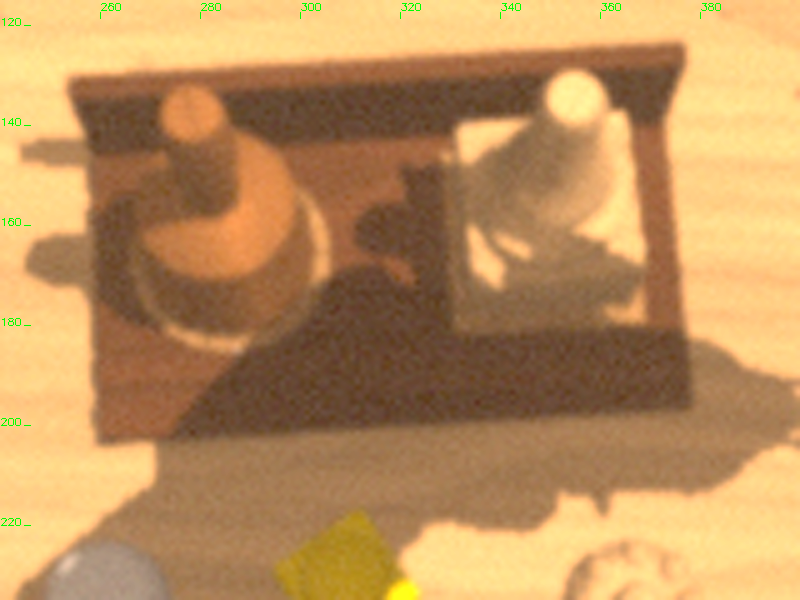

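View pics/s30.png

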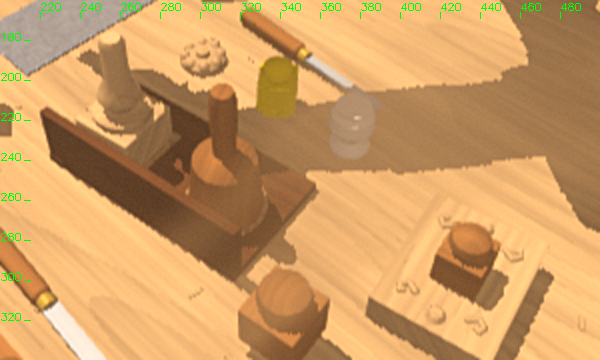

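View pics/t30.png

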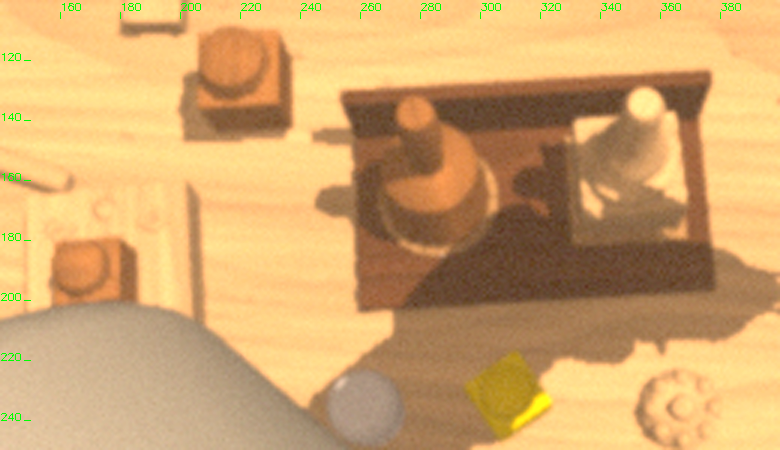

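```bash
python3 - <<'E'
from h import *
T=lambda x,y:(240+x/5,115+y/5)
print(onz('top',*T(193,112),.185),onz('top',*T(577,98),.175), get_state()['time'])
print(close_job())
E
```

```text
[0.59260396 0.07660005 0.185     ] [ 0.60985114 -0.06649226  0.175     ] 46.05
the job is handed in; nothing more can be done
None
```

The job is handed in at 46 s of the 118 s allowed. I moved the baluster and the mallet to the felt mat, set the finial in the mortise, and then returned both to their pads.

- **Finial:** it went down freely to full depth, with contact felt at the expected height. After release both views showed it square and flush on the crest block.
- **Mallet and baluster:** in the last top view the mallet was at (0.593, 0.077), against a round pad centre of (0.593, 0.076). The baluster was at (0.610, -0.066), against a square pad centre of (0.609, -0.067). Both were upright and released.
- **Urn:** it was still standing, and the arm was clear of everything.

**What disagreed:** the two cameras differed by about 5 mm sideways, and up to 9 mm at height. I trusted the top view, plus an average of both for the mortise. The first move command was refused because it left out two keys, and nothing moved. No final check failed.

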